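Clear the drive well and refit its one-way cover

TASK

A stray jar lid has fallen into the open drive well of the infeed deck: take it out and drop it in the lid bin. Then, without lifting it off the deck, slide and turn the loose cover plate by its finger groove until its cut corner matches the pocket and it drops in fully home, and swing the latch right across it. Leave the jars, the oil bottle and the wrench where they are.

Things in the scene. Friction and masses are not known exactly. Their poses are not given: they have to be found in the camera images.
- deck: Fixed steel infeed deck, 400 mm (its x) by 770 mm (its y), flat top 40 mm above the table. Origin under the deck's centre at table height; axes as the robot's but for a small yaw. Its top is smooth and slippery to the cover.
- pocket (a point): Centre of the cover's pocket in the deck, at the height of the ledge that the cover rests on, 8 mm below the deck top; axes of the deck. The pocket is the cover's outline plus 2.5 mm on every side: 120 mm along x, 155 mm along y, the corner at +x +y cut off. The ledge is 15 mm wide; inside it is the open well, 86 by 120 mm, its floor 6 mm below the ledge.
- pocket_cut (a point): Where the middle of the cover's cut edge (its underside) lies when home: +35 mm x, +45 mm y from pocket; axes of the deck.
- cover: Loose flat plate of dark grey plastic, 0.2 to 0.42 kg, 115 (its x) by 150 (its y) by 12 mm thick, the +x +y corner cut off slantwise (45 mm along x, 60 mm along y); too wide to grasp across. Starts flat on the deck, right side up, any yaw; slides easily. Origin: centre of the underside of the full rectangle; home = at pocket, axes along the pocket's.
- cover_cut (a point): Middle of the cover's cut edge, at its underside; axes of the cover.
- lid: Loose white jar lid, a disc 58 mm across and 12 mm high, 15 g, lying flat on the floor of the well. Origin at the centre of its underside; the top stands 6 mm above the ledge, 2 mm below the deck top.
- bin_in (a point): Centre of the inner floor of the lid bin, a fixed black open box on the deck, 140 mm (its x) by 160 mm (its y) outside, walls 4 mm thick and 45 mm high, this point 4 mm above its underside; axes of the bin. Two lids, 10 mm high, already lie on its floor, centred 55 mm from this point in the +x +y and -x -y corners.
- latch (a joint): Swing latch at the pocket's +x edge, on a vertical pivot. 0 = arm along the deck's -x, across the seated cover (closed, a stop); it grows as the arm swings anticlockwise seen from above: 1.57 = arm along the deck's -y, clear of the pocket; stop at 2.3. Below about 1.2 the arm hangs over the pocket. Stays where it is left; about 3 N at the post moves it.
- latch_pivot (a point): The latch's pivot at deck-top height: +92 mm x, -30 mm y from pocket; axes of the deck. Round boss, 25 mm across, 18 mm high. The arm is a bar 18 mm wide, reaching 58 mm from the pivot, 5.5 to 11.5 mm above the deck top: it passes over the seated cover (top 4 mm above the deck) but not over one lying on the deck.
- latch_post (a point): The latch's upright thumb post, 14 mm across, 47 mm from the pivot, from 11.5 to 35.5 mm above the deck top; this point lies on its axis, 25 mm above the deck top.
- jar_a: Closed glass jar of red fruit, 68 mm across, 95 mm high, 0.45 kg, standing on the deck; origin at the centre of its underside. A bystander.
- jar_b: As jar_a.
- jar_c: As jar_a.
- wrench: Open-ended wrench, 150 mm long along its own x and up to 30 mm wide, lying on the deck along its near edge; origin at the middle of its underside. A bystander.
- oiler: White oil bottle, 44 mm across, 120 mm high, standing on the deck; origin at the centre of its underside. A bystander.
- groove (a point): Middle of the floor of the finger groove in the cover's top, a blind slot 27 mm wide (cover's x), 102 mm long (cover's y), 6 mm deep; 11 mm towards -y from the cover's centre and 6 mm above its underside; axes of the cover. Fingertips set apart in it move and turn the cover.

How it is judged:
By the outcome, as a careful person would: the job done as asked, in the order asked, and still so for the second after the job is handed in, with the robot touching nothing.
It also fails if it takes over 72 s, if anything falls off the work surface, if the arm or the gripper's body presses on something with over 40 N, if the wrist force passes 120 N, or if a joint passes its speed limit or range.

ROBOT

A 6-joint arm with a two-finger parallel gripper is mounted at the origin on the work surface. World frame = base frame: x ahead of the robot, y to its left, z up, the work surface at z = 0. Lengths are in mm, angles in rad, forces in N, time in s.
With the tool pointing down it reaches from about 325 to 750 mm from the base axis. Payload 7.6 kg.
Tool frame: the origin (TCP) lies midway between the tips of the shut fingers; the grasp point (between the pads) lies 19 mm behind it; z points along the fingers, y is the line along which they close (so a half turn about z gives the same grasp; the last joint's range is limited). The gripper opens to 85 mm and grips with 20 to 120 N. Pads are 22 mm wide; open, the fingers measure 114 mm over their backs; the gripper's body (76 mm by 85 mm) begins 54 mm behind the grasp point. The pads swing forward as they close: fully open they stand 13 mm farther back than shut.
Start: joints at [1.241, 0.052, 1.401, -0, 1.689, -0.07], TCP at [134.848, 507.407, 231.323] pointing down, gripper open.
Joint ranges: [-2.9, 2.9], [-0.91, 2.17], [0.12, 2.37], [-1.06, 4.2], [0.26, 2.73], [-2.93, 2.93]. Speed limits (rad/s): [2.57, 2.57, 3.01, 3.14, 3.14, 3.14].

INTERFACE

Orientations are given as a unit quaternion [x, y, z, w].
In Python, from rig import manip, status, capture, camera_model gives the robot as it stands (manip), with the cameras as plain functions and the readings (status).
- The arm moves only by the tool jog_arm, called after "Request:" as name([rows], argument=value, ...), one row to a line, values as JSON. Schema: {"type":"object","properties":{"deltas":{"type":"array","items":{"type":"object","properties":{"jaw":{"type":"number"},"trans":{"type":"array","items":{"type":"number"},"minItems":3,"maxItems":3},"turn":{"type":"number"}},"additionalProperties":false,"required":["jaw"]},"minItems":1,"maxItems":5},"only":{"type":"string"},"quiet":{"type":"boolean"},"lines":{"type":"string"}},"required":["deltas"],"additionalProperties":false}. deltas is a list of rows, 1 to 5 of them, each an object with the fields jaw (the opening from 0.0 (shut) to 1.0 (fully open)), trans (a list: dx, dy, dz in mm), turn (a turn about the tool's z in rad); a field left out counts as zero (the opening has to be given); each row shifts and turns the commanded pose from where the row before left it, along the tool's axes as they then stand; what a row does not reach is not made up. A row lasts 1/12 s, in which the tool goes at most 41.7 mm and 0.125 rad, less where a joint would pass 70% of its speed; a pose out of reach is approached as far as the arm can. The fingers move at their own pace and stop on an object; the grip force is fixed at half the most. Time passes only in rows, so rows that do not move let the fingers close. The tool returns the time, the measured TCP pose, the force, the opening and the grip force at its end. only (a regular expression) keeps the lines of the reply that match it, lines (a string "A,B") keeps lines A to B, and quiet returns only ok. Input that does not fit is refused with a message, and nothing moves.
- status.state(): the state, without advancing time (a new reading comes with each control period).
- capture(name): name is "scene" or "top" or "wrist"; returns the picture (400x640x3 uint8, red, green, blue); there is no depth.
- camera_model(name): a dict with "mtx" (3x3 intrinsics, pixels), "rvec" (rotation vector, rad) and "tvec" (3), from world to camera coordinates, as OpenCV has them; the wrist camera has in their place "T_tool_cam" (4x4, takes a point from camera to tool coordinates, whose origin is the TCP and whose axes are the flange's). Camera axes: x right, y down, z forward; pixel columns grow to the right and rows downward; lengths in mm; the calibration is good to about 2 mm. A picture is of the moment at which its call begins: read the wrist's pose just before it. camera_model takes no time and is no camera call.
- manip.sign_off(): hands the job in; it is judged then, once.
The state is a dict: "time_s": time; "joint_positions": joint angles; "qd": joint speeds; "effort": joint torques, N m; "ee_pos": TCP position; "ee_rot": TCP orientation; "force": force on the tool from outside, world axes, zero at the start; "wrist_torque": the same for the moment, N m; "opening": opening from 0.0 (shut) to 1.0 (fully open); "grip_force": force on a finger pad.
Only numpy, scipy, OpenCV 4.12 (cv2) and the standard library are available. Lean on these libraries where they do the work, as an engineer would, in place of code of your own. Each camera call takes 0.05 s, during which the arm holds its last target. There are 200 camera calls.

## Working session

There is one attempt and no reset: what is moved stays moved. The work goes in short steps, Python scripts to look and compute and a tool call to move; the robot and the scene stay as the last step left them, time stands still between calls to the robot, and variables do not carry over. Pictures are saved under pics/ and viewed, at most 10 in all, crops included, and the job is handed in when it is done.

```bash
ls; mkdir -p pics
```

Run:
```python
from rig import manip, status, capture, camera_model
import cv2
s=status.state();print(s)
for n in("top","scene","wrist"):
    cv2.imwrite(f"pics/{n}0.png",capture(n)[:,:,::-1]);m=camera_model(n);print(n,{k:v if isinstance(v,str) else __import__('numpy').round(v,3).tolist() for k,v in m.items()})
```

```text
pics
rig.py
{'time_s': 0.0, 'joint_positions': array([ 1.24065747e+00,  5.28113342e-02,  1.40173196e+00,  1.28763250e-05,
        1.68862177e+00, -7.03096227e-02]), 'qd': array([-0.00012279, -0.00028774,  0.0006985 , -0.001611  ,  0.00087745,
        0.00145849]), 'effort': array([-5.42561138e-04, -3.81670046e+01, -3.60187447e+01, -1.19166175e-04,
        6.05311274e-03, -1.18030283e-05]), 'ee_pos': array([134.75944551, 507.09021156, 230.48209558]), 'ee_rot': array([ 1.29548695e-01,  9.91572749e-01, -7.69225866e-04, -1.62633854e-04]), 'force': array([-0.77973414, -0.5829021 , -0.36870889]), 'wrist_torque': array([-0.0530295 ,  0.02925829,  0.00545775]), 'grip_force': 0.0, 'opening': 0.9992966961870369}
top {'mtx': [[519.265, 0.0, 320.826], [0.0, 519.265, 190.959], [0.0, 0.0, 1.0]], 'rvec': [2.151, -2.175, 0.119], 'tvec': [29.09, 586.387, 1178.306]}
scene {'mtx': [[465.355, 0.0, 319.489], [0.0, 465.355, 198.656], [0.0, 0.0, 1.0]], 'rvec': [1.483, 1.79, -1.004], 'tvec': [85.557, -255.69, 1454.08]}
wrist {'mtx': [[298.672, 0.0, 315.829], [0.0, 298.672, 196.684], [0.0, 0.0, 1.0]], 'T_tool_cam': [[-0.0, -0.948, -0.317, 82.839], [1.0, -0.0, 0.0, 0.357], [-0.0, -0.317, 0.948, -143.338], [0.0, 0.0, 0.0, 1.0]]}
```

View pics/top0.png

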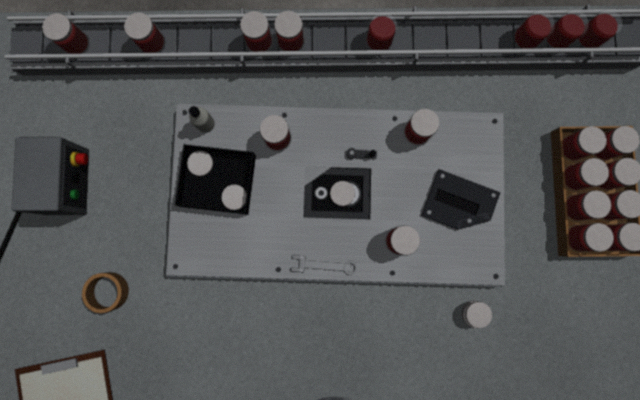

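View pics/scene0.png

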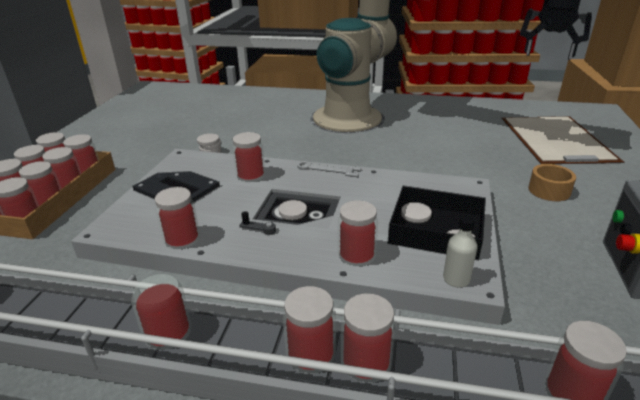

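The top view shows the bin at (215,180), the well with the lid at (343,193), the latch post around (372,154) with its arm to (350,154), the cover at (460,200) and a jar at (403,240) between cover and pocket. I'll enlarge it.

Run:
```python
import cv2
a=cv2.imread("pics/top0.png")[100:290,300:505]
a=cv2.convertScaleAbs(a,alpha=1.6,beta=10)
cv2.imwrite("pics/c1.png",cv2.resize(a[20:140],None,fx=3.9,fy=3.9,interpolation=cv2.INTER_CUBIC))
b=cv2.imread("pics/scene0.png")[120:290,80:500]
b=cv2.convertScaleAbs(b,alpha=1.5,beta=10)
cv2.imwrite("pics/c2.png",cv2.resize(b,None,fx=1.9,fy=1.9,interpolation=cv2.INTER_CUBIC))
```

```text
(no output)
```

View pics/c1.png

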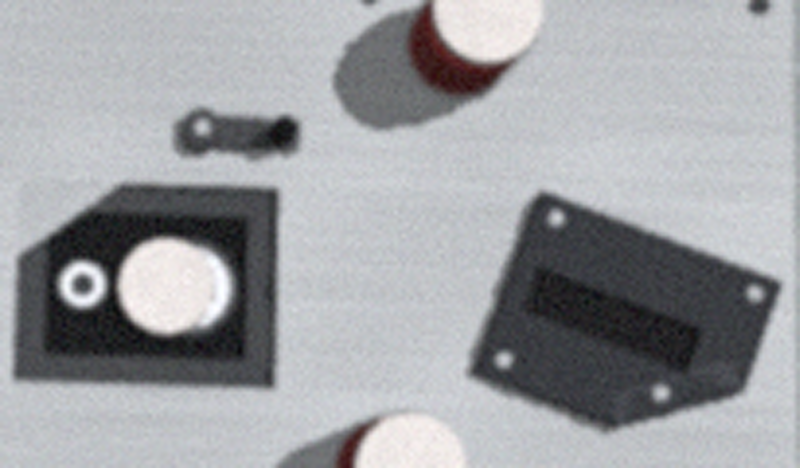

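View pics/c2.png

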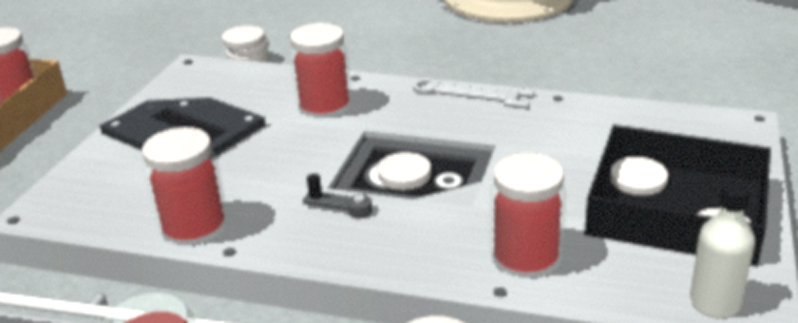

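The crops show:
- **Pocket:** corners in c1 at (15,379), (273,386), (277,188), (123,185) and (17,257). The lid is at (165,286), next to bolt rings.
- **Latch:** boss at (198,132) and post at (285,130), so the latch is open at about 1.57.
- **Cover:** corners at (543,192), (780,286), (742,392), (608,430) and (470,375), so it must turn by about -158°.

In c2 the lid is at (404,170) and the post top at (314,178).

Create h.py:
```python
import numpy as np, cv2
from scipy.spatial.transform import Rotation as R
from rig import manip, status, capture, camera_model
def cam(n,st=None):
    m=camera_model(n); K=np.array(m["mtx"])
    if n=="wrist":
        T=np.eye(4);T[:3,:3]=R.from_quat(st["ee_rot"]).as_matrix();T[:3,3]=st["ee_pos"]
        W=T@np.array(m["T_tool_cam"]); C=np.linalg.inv(W); return K,C[:3,:3],C[:3,3]
    return K,cv2.Rodrigues(np.array(m["rvec"],float))[0],np.array(m["tvec"],float)
def on_z(c,px,z):
    K,Rm,t=c; px=np.atleast_2d(px).astype(float)
    d=np.c_[px,np.ones(len(px))]@np.linalg.inv(K).T@Rm; o=-Rm.T@t
    return (o+d*((np.asarray(z)-o[2])/d[:,2])[:,None])
def tri(c1,p1,c2,p2):
    P=[c[0]@np.c_[c[1],c[2]] for c in(c1,c2)]
    X=cv2.triangulatePoints(P[0],P[1],np.array(p1,float).reshape(2,1),np.array(p2,float).reshape(2,1)); return (X[:3]/X[3]).ravel()
def proj(c,X):
    K,Rm,t=c; q=(np.atleast_2d(X)@Rm.T+t)@K.T; return q[:,:2]/q[:,2:]
def fit(model,meas):  # 2D rigid: returns yaw,xy of the model origin
    m,s=np.array(model,float),np.array(meas)[:,:2]; a,b=m-m.mean(0),s-s.mean(0)
    y=np.arctan2((a[:,0]*b[:,1]-a[:,1]*b[:,0]).sum(),(a*b).sum()); c,sn=np.cos(y),np.sin(y)
    M=np.array([[c,-sn],[sn,c]]); o=s.mean(0)-M@m.mean(0); return y,o,np.abs(s-(m@M.T+o)).max()
```

Run:
```python
from h import *
np.set_printoptions(precision=1,suppress=True)
T,S=cam("top"),cam("scene")
c1=lambda p:np.array(p)/3.9+[300,120]
c2=lambda p:np.array(p)/1.9+[80,120]
pk=on_z(T,c1([(15,379),(273,386),(277,188),(123,185),(17,257)]),40)
print("pocket",fit([(-60,77.5),(-60,-77.5),(60,-77.5),(60,15),(15,77.5)],pk))
cv=on_z(T,c1([(543,192),(780,286),(742,392),(608,430),(470,375)]),52)
print("cover",fit([(-57.5,-75),(-57.5,75),(12.5,75),(57.5,15),(57.5,-75)],cv))
print("lid",tri(T,c1((165,286)),S,c2((404,170))),on_z(T,c1((165,286)),38))
print("post",tri(T,c1((285,130)),S,c2((314,178))),"boss",on_z(T,c1((198,132)),58))
print("groove ctr",on_z(T,c1((611,318)),46))
print("pocket corner -x-y",tri(T,c1((273,386)),S,c2((365,134))))
b=on_z(T,[(184,146),(255,152),(248,213),(178,207)],85)
print("bin",fit([(70,80),(70,-80),(-70,-80),(-70,80)],b))
print("jar tops, top-view at z135",on_z(T,[(403,240),(424,123),(274,129)],135))
print("deck",on_z(T,[(178,106),(505,113),(503,284),(166,277)],40))
```

```text
pocket (np.float64(-0.034775196471509326), array([581.3, -15.9]), np.float64(1.4824884652064156))
cover (np.float64(2.747215312841181), array([ 550.2, -296.1]), np.float64(4.20817848022017))
lid [580.8 -27.5  30.1] [[580.  -27.2  38. ]]
post [667.3 -97.   69.5] boss [[669.  -47.3  58. ]]
groove ctr [[ 557.2 -289.6   46. ]]
pocket corner -x-y [519.9 -90.   33.2]
bin (np.float64(-0.0955690288493926), array([609.7, 256.2]), np.float64(1.89719912280475))
jar tops, top-view at z135 [[ 469.1 -149.9  135. ]
 [ 720.7 -202.5  135. ]
 [ 711.2  122.3  135. ]]
deck [[ 791.7  357.9   40. ]
 [ 765.8 -413.3   40. ]
 [ 368.6 -388.7   40. ]
 [ 392.6  377.4   40. ]]
```

Request:
jog_arm([
  {"jaw":1, "trans":[-33, -23.5, 0]},
  {"jaw":1, "trans":[-33, -23.5, 0]},
  {"jaw":1, "trans":[-33, -23.5, 0]},
  {"jaw":1, "trans":[-33, -23.5, 0]},
  {"jaw":1, "trans":[-33, -23.5, 0]},
])

```text
time_s: 0.57
ee_pos: [264.7, 349.8, 231.1]
ee_rot: [0.129, 0.992, -0.0, -0.0]
force: [1.4, 0.5, -0.1]
opening: 0.996
grip_force: 0.0
```

Request:
jog_arm([
  {"jaw":1, "trans":[-33, -23.5, 0]},
  {"jaw":1, "trans":[-33, -23.5, 0]},
  {"jaw":1, "trans":[-33, -23.5, 0]},
  {"jaw":1, "trans":[-33, -23.5, 0]},
  {"jaw":1, "trans":[-33, -23.5, 0]},
])

```text
time_s: 0.98
ee_pos: [394.2, 193.7, 231.3]
ee_rot: [0.13, 0.992, 0.0, 0.0]
force: [1.3, 0.6, 0.7]
opening: 1.001
grip_force: 0.0
```

Request:
jog_arm([
  {"jaw":1, "trans":[-33, -23.5, 0]},
  {"jaw":1, "trans":[-33, -23.5, 0]},
  {"jaw":1, "trans":[-33, -23.5, 0]},
  {"jaw":1, "trans":[-33, -23.5, 0]},
  {"jaw":1, "trans":[-33, -23.5, 0]},
])

```text
time_s: 1.4
ee_pos: [523.5, 37.6, 231.0]
ee_rot: [0.13, 0.992, 0.0, -0.0]
force: [1.4, 0.4, 0.0]
opening: 1.004
grip_force: 0.0
```

Request:
jog_arm([
  {"jaw":0.85, "trans":[-33, -23.5, 0]},
  {"jaw":0.85, "trans":[-38, -1.5, 0], "turn":-0.114},
  {"jaw":0.85, "trans":[0, 0, 20], "turn":-0.113},
  {"jaw":0.85},
])

```text
time_s: 1.73
ee_pos: [584.6, -3.9, 205.8]
ee_rot: [0.015, 1.0, 0.0, -0.004]
force: [-0.6, 0.4, -0.8]
opening: 0.851
grip_force: 0.0
```

Create snap.py:
```python
import sys
from h import *
s=status.state(); im=capture("wrist")[:,:,::-1].copy()
np.savez(f"pics/{sys.argv[1]}.npz",p=s["ee_pos"],r=s["ee_rot"])
cv2.imwrite(f"pics/{sys.argv[1]}_raw.png",im)
cv2.imwrite(f"pics/{sys.argv[1]}.png",cv2.resize(cv2.convertScaleAbs(im,alpha=1.5,beta=10),(800,500),interpolation=cv2.INTER_CUBIC))
print(s["ee_pos"],s["opening"],s["joint_positions"].round(2))
```

```bash
python3 snap.py w1
```

```text
[584.62176095  -3.8955879  205.8415056 ] 0.8514991447966221 [-0.07  0.24  1.25  0.    1.66 -1.61]
```

View pics/w1.png

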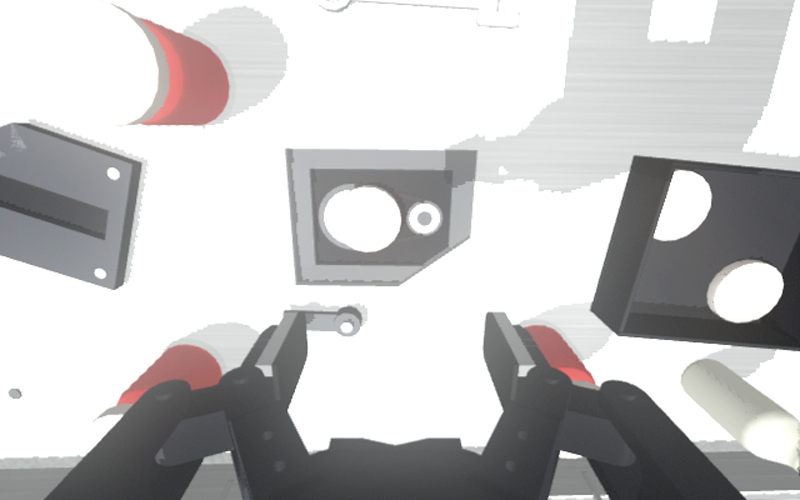

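The wrist view (scaled by 1.25) shows pocket corners at (287,149), (477,150), (470,238), (400,285) and (297,285), with the lid centred at (361,218). The latch post is near (300,320), the boss at (347,322), and the cover's right corners at (141,160) and (116,289).

Run:
```python
from h import *
np.set_printoptions(precision=1,suppress=True)
d=np.load("pics/w1.npz"); W=cam("wrist",dict(ee_pos=d["p"],ee_rot=d["r"])); T=cam("top")
a=lambda p:np.array(p)/1.25
c1=lambda p:np.array(p)/3.9+[300,120]
pk=on_z(W,a([(477,150),(287,149),(297,285),(400,285),(470,238)]),40)
print("pocket",fit([(-60,77.5),(-60,-77.5),(60,-77.5),(60,15),(15,77.5)],pk))
print("lid",tri(T,c1((165,286)),W,a((361,218))),on_z(W,a((361,218)),38))
print("corner h",tri(T,c1((273,386)),W,a((287,149))))
print("boss",on_z(W,a((347,324)),58),"cover corners",on_z(W,a([(143,160),(116,289)]),52))
print("bin rim", on_z(W,a([(635,156),(621,333)]),85))
```

```text
pocket (np.float64(-0.03545358059672221), array([581.3, -13.7]), np.float64(1.4502701411889092))
lid [579.2 -28.2  41.1] [[578.5 -31.9  38. ]]
corner h [520.2 -91.1  28.5]
boss [[669.1 -47.9  58. ]] cover corners [[ 523.4 -197.7   52. ]
 [ 631.8 -247.5   52. ]]
bin rim [[529.1 165.   85. ]
 [668.9 177.1  85. ]]
```

Request:
jog_arm([
  {"jaw":0.8, "trans":[2.5, -11, 35]},
  {"jaw":0.8, "trans":[2.5, -10, 36]},
  {"jaw":0.8, "trans":[0, 0, 37]},
  {"jaw":0.8, "trans":[0, 0, 37]},
  {"jaw":0.8},
])

```text
time_s: 2.2
ee_pos: [574.1, -22.5, 59.6]
ee_rot: [0.018, 1.0, 0.001, -0.006]
force: [-0.3, -0.0, -1.7]
opening: 0.795
grip_force: 0.0
```

```bash
python3 snap.py w2
```

```text
[574.07900219 -22.54287668  59.56330176] 0.7953147832768187 [-0.1   0.32  1.45  0.    1.39 -1.64]
```

Run:
```python
import cv2
a=cv2.imread("pics/w2_raw.png"); a=cv2.convertScaleAbs(a,alpha=1.0,beta=0)
cv2.imwrite("pics/w2c.png",cv2.resize(a[100:400,120:520],None,fx=2,fy=2,interpolation=cv2.INTER_CUBIC))
```

```text
(no output)
```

View pics/w2c.png

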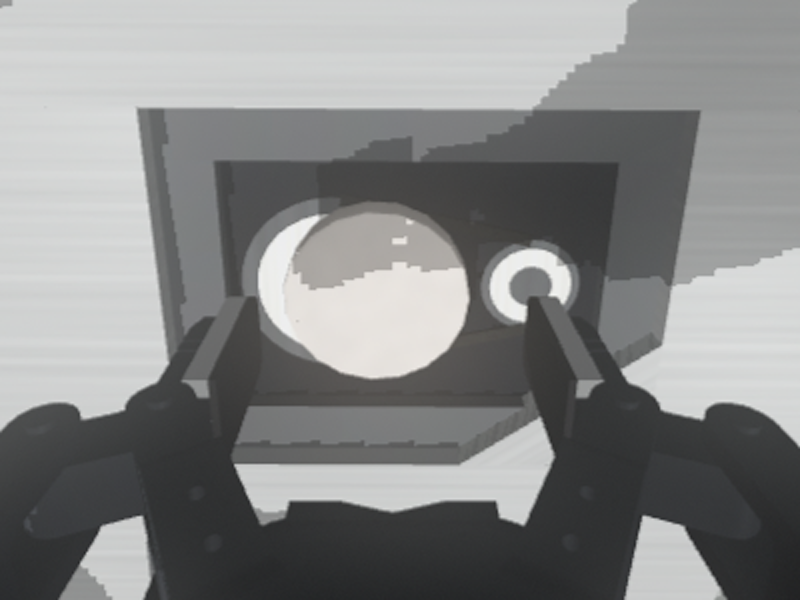

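Close view: the lid top spans columns 284–469 and rows 202–378, so its centre is (377,290) in the crop, or raw (308.5,245). The fingers are thin plates straddling it with room to spare, and the well runs from crop column 216 to 618.

Run:
```python
from h import *
np.set_printoptions(precision=1,suppress=True)
d=np.load("pics/w2.npz"); W=cam("wrist",dict(ee_pos=d["p"],ee_rot=d["r"])); 
a=lambda p:np.array(p)/2+[120,100]
print("lid",on_z(W,a((377,290)),38), "edges",on_z(W,a([(284,290),(469,290),(377,202),(377,378)]),38))
d1=np.load("pics/w1.npz"); W1=cam("wrist",dict(ee_pos=d1["p"],ee_rot=d1["r"])); 
print("lid tri",tri(W1,np.array((366,218))/1.25,W,a((377,290))))
print("pk",on_z(W,a([(138,108),(700,111),(662,344),(460,463)]),40))
print("pocket",fit([(-60,-77.5),(-60,77.5),(15,77.5),(60,15)],on_z(W,a([(138,108),(700,111),(662,344),(460,463)]),40)))
print("well",on_z(W,a([(216,161),(618,163)]),32))
print("tips at tool px", on_z(W,a([(240,297),(540,297)]),66))
```

```text
lid [[577.4 -26.5  38. ]] edges [[576.3 -55.1  38. ]
 [578.4   1.8  38. ]
 [548.9 -25.2  38. ]
 [608.9 -27.8  38. ]]
lid tri [579.4 -27.3  34.3]
pk [[518.5 -89.7  40. ]
 [524.9  65.1  40. ]
 [598.4  62.2  40. ]
 [641.9  -1.2  40. ]]
pocket (np.float64(-0.035654300845259855), array([581.4, -14.4]), np.float64(0.783198648073494))
well [[536.3 -72.7  32. ]
 [541.2  46.7  32. ]]
tips at tool px [[563.9 -60.5  66. ]
 [566.7  16.5  66. ]]
```

Request:
jog_arm([
  {"jaw":0.8, "trans":[-4.5, -3.5, 12]},
  {"jaw":0.8, "trans":[0, 0, 12]},
  {"jaw":0.8},
])

```text
time_s: 2.5
ee_pos: [583.5, -26.9, 42.9]
ee_rot: [0.017, 1.0, 0.0, 0.0]
force: [-0.1, 0.1, -0.7]
opening: 0.804
grip_force: 0.0
```

Request:
jog_arm([
  {"jaw":0.8, "trans":[0, 0, 6]},
  {"jaw":0.8, "trans":[0, 0, 4]},
  {"jaw":0.8},
])

```text
time_s: 2.75
ee_pos: [583.3, -27.0, 32.2]
ee_rot: [0.016, 1.0, 0.0, -0.0]
force: [0.1, 0.7, -0.6]
opening: 0.803
grip_force: 0.0
```

Request:
jog_arm([
  {"jaw":0.8, "trans":[4.5, 0.5, 4]},
  {"jaw":0.8, "trans":[0, 0, 3]},
  {"jaw":0.8},
])

```text
time_s: 3.0
ee_pos: [578.5, -26.5, 24.6]
ee_rot: [0.016, 1.0, 0.0, -0.001]
force: [0.0, 0.2, 0.3]
opening: 0.801
grip_force: 0.0
```

Request:
jog_arm([
  {"jaw":0.6},
  {"jaw":0.6},
  {"jaw":0.6},
  {"jaw":0.6},
])

```text
time_s: 3.33
ee_pos: [579.6, -26.7, 25.9]
ee_rot: [0.016, 1.0, -0.0, 0.001]
force: [0.2, -0.4, 4.3]
opening: 0.648
grip_force: 63.5
```

Lid gripped. Lift and carry it to the bin.

Request:
jog_arm([
  {"jaw":0.6, "trans":[0, 0, -15]},
  {"jaw":0.6, "trans":[0, 0, -35]},
  {"jaw":0.6, "trans":[0, 0, -40]},
  {"jaw":0.6, "trans":[0, 20, 0]},
  {"jaw":0.6, "trans":[0, 37, 0]},
])

```text
time_s: 3.75
ee_pos: [582.7, 28.1, 118.7]
ee_rot: [0.019, 1.0, -0.0, 0.003]
force: [0.6, 0.2, -0.8]
opening: 0.649
grip_force: 63.4
```

Request:
jog_arm([
  {"jaw":0.6, "trans":[-1, 37, 0]},
  {"jaw":0.6, "trans":[-1, 37, 0]},
  {"jaw":0.6, "trans":[-1, 37, 0]},
  {"jaw":0.6, "trans":[-1, 37, 0]},
  {"jaw":0.6, "trans":[-1, 37, 0]},
])

```text
time_s: 4.17
ee_pos: [591.7, 216.8, 115.0]
ee_rot: [0.016, 1.0, -0.0, -0.0]
force: [0.7, 0.4, 0.5]
opening: 0.65
grip_force: 63.4
```

Request:
jog_arm([
  {"jaw":0.6, "trans":[-1, 37, 0]},
  {"jaw":0.6, "trans":[-1, 20, 0]},
  {"jaw":0.6, "trans":[0, 8, 0]},
  {"jaw":0.6},
  {"jaw":0.6},
])

```text
time_s: 4.58
ee_pos: [596.1, 279.0, 114.9]
ee_rot: [0.017, 1.0, -0.0, -0.0]
force: [-0.3, 0.3, -0.7]
opening: 0.647
grip_force: 63.4
```

```bash
python3 -c "
from h import *
T=cam('top');print(on_z(T,[(195,112),(184,146),(255,152),(248,213),(178,207)],[160,85,85,85,85]).round(0))"
```

```text
[[744. 288. 160.]
 [686. 330.  85.]
 [671. 170.  85.]
 [533. 185.  85.]
 [548. 341.  85.]]
```

Request:
jog_arm([
  {"jaw":0.6, "trans":[0, 0, 20]},
  {"jaw":0.6, "trans":[0, 0, 20]},
  {"jaw":0.6, "trans":[0, 0, 12]},
  {"jaw":0.6},
  {"jaw":0.6},
])

```text
time_s: 5.0
ee_pos: [596.1, 278.7, 63.0]
ee_rot: [0.017, 1.0, -0.0, -0.001]
force: [0.4, 0.4, 0.1]
opening: 0.647
grip_force: 63.4
```

Request:
jog_arm([
  {"jaw":0.78},
  {"jaw":0.78},
  {"jaw":0.78},
  {"jaw":0.78, "trans":[0, 0, -15]},
  {"jaw":0.78, "trans":[0, 0, -40]},
])

```text
time_s: 5.42
ee_pos: [593.3, 278.8, 112.5]
ee_rot: [0.016, 1.0, -0.002, -0.005]
force: [0.4, 0.3, -0.7]
opening: 0.782
grip_force: 0.0
```

Request:
jog_arm([
  {"jaw":0.75, "trans":[0, 0, -30]},
  {"jaw":0.75, "trans":[0, -20, -10]},
  {"jaw":0.75, "trans":[0, -37, 0]},
  {"jaw":0.75, "trans":[0, -40, 0]},
  {"jaw":0.75, "trans":[0, -40, 0]},
])

```text
time_s: 5.83
ee_pos: [591.6, 142.1, 159.5]
ee_rot: [0.016, 1.0, 0.0, 0.001]
force: [0.4, -0.4, 0.2]
opening: 0.748
grip_force: 0.0
```

```bash
python3 - <<'E'
from h import *
im=capture("top")[:,:,::-1]
cv2.imwrite("pics/t2.png",im)
cv2.imwrite("pics/t2c.png",cv2.resize(cv2.convertScaleAbs(im[100:290,160:510],alpha=1.5),None,fx=2.28,fy=2.28,interpolation=cv2.INTER_CUBIC))
E
```

```text
(no output)
```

View pics/t2c.png

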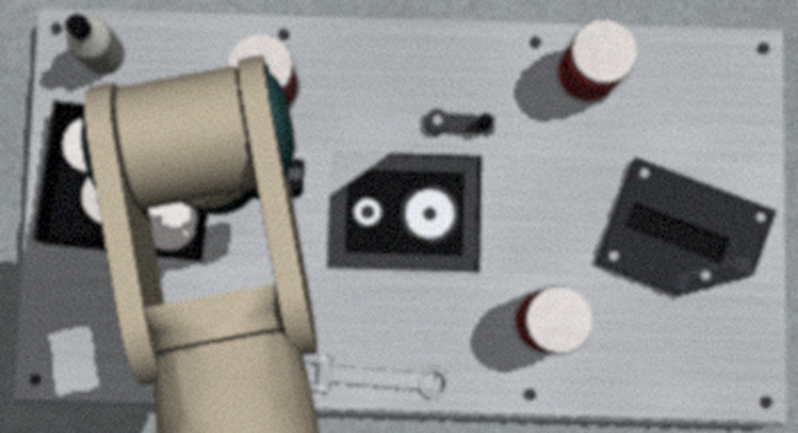

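The lid lies in the bin (third disc, at (95,200)) and the well is empty. Next, over to the cover.

Request:
jog_arm([
  {"jaw":0.75, "trans":[2, -40, -6]},
  {"jaw":0.75, "trans":[2, -40, -6]},
  {"jaw":0.75, "trans":[2, -40, -6]},
  {"jaw":0.75, "trans":[2, -40, -6]},
  {"jaw":0.75, "trans":[2, -40, -6]},
])

```text
time_s: 6.3
ee_pos: [574.9, -58.2, 189.6]
ee_rot: [0.016, 1.0, -0.0, 0.001]
force: [0.3, -0.6, 0.0]
opening: 0.75
grip_force: 0.0
```

Request:
jog_arm([
  {"jaw":0.75, "trans":[2, -40, 0]},
  {"jaw":0.75, "trans":[2, -40, 0]},
  {"jaw":0.75, "trans":[2, -40, 0]},
  {"jaw":0.75, "trans":[2, -40, 0]},
  {"jaw":0.75, "trans":[2, -40, 0]},
])

```text
time_s: 6.72
ee_pos: [558.3, -258.1, 189.3]
ee_rot: [0.016, 1.0, -0.0, 0.001]
force: [1.1, -0.5, -0.0]
opening: 0.748
grip_force: 0.0
```

Request:
jog_arm([
  {"jaw":0.75, "trans":[2, -20, 0], "turn":0.12},
  {"jaw":0.75, "trans":[0, -10, 0], "turn":0.12},
  {"jaw":0.75, "turn":0.12},
  {"jaw":0.75},
  {"jaw":0.75},
])

```text
time_s: 7.13
ee_pos: [554.5, -285.9, 188.8]
ee_rot: [0.193, 0.981, -0.0, 0.0]
force: [-0.0, -0.1, -0.6]
opening: 0.747
grip_force: 0.0
```

```bash
python3 snap.py w3;python3 - <<'E'
import cv2
a=cv2.imread("pics/w3_raw.png")
cv2.imwrite("pics/w3c.png",cv2.resize(cv2.convertScaleAbs(a[40:340,120:520],alpha=1.3,beta=10),None,fx=2,fy=2,interpolation=cv2.INTER_CUBIC))
E
```

```text
[ 554.50589091 -285.8628963   188.78406925] 0.74701911119917 [-0.54  0.35  1.15  0.    1.64 -1.72]
```

View pics/w3c.png

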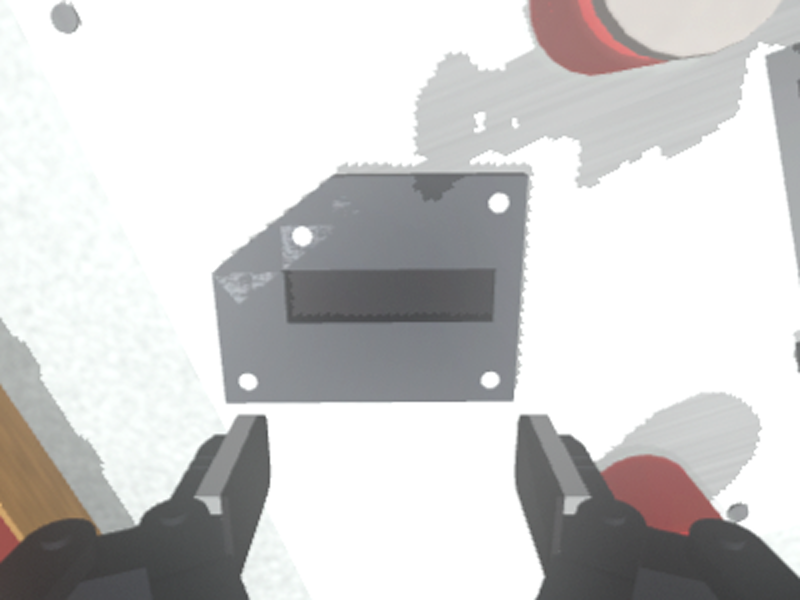

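The cover is nearly square to the tool. Crop corners are at (527,174), (336,175), (214,273), (226,402) and (514,400), and the groove runs from columns 284–494 and rows 269–322.

Run:
```python
from h import *
np.set_printoptions(precision=2,suppress=True)
d=np.load("pics/w3.npz"); W=cam("wrist",dict(ee_pos=d["p"],ee_rot=d["r"])); T=cam("top")
a=lambda p:np.array(p)/2+[120,40]
px=[(527,174),(336,175),(214,273),(226,402),(514,400)]
m=[(57.5,-75),(57.5,15),(12.5,75),(-57.5,75),(-57.5,-75)]
for z in (50,52,54): y,o,r=fit(m,on_z(W,a(px),z));print(z,y,o,r)
c1=lambda p:np.array(p)/3.9+[300,120]
tp=[(470,375),(608,430),(742,392),(780,286),(543,192)]
print("z",[tri(T,c1(q),W,a(p)).round(1) for p,q in zip(px,tp)])
y,o,r=fit(m,on_z(W,a(px),52)); M=lambda v:o+np.array([[np.cos(y),-np.sin(y)],[np.sin(y),np.cos(y)]])@v
gr=on_z(W,a([(284,269),(494,269),(494,321),(288,322)]),52)
print("groove direct",gr.mean(0),"by model",M([0,-11]))
Rm=R.from_quat(d["r"]).as_matrix(); print("tool y heading",np.arctan2(Rm[1,1],Rm[0,1]),"want",y+np.pi/2-np.pi)
dw=np.r_[M([0,-11]),60]-d["p"]; print("tool delta",Rm.T@dw)
print("opening span tips", on_z(W,a([(268,415),(517,415)]),196))
```

```text
50 2.759267476097066 [ 552.22 -297.01] 1.3363757595761854
52 2.7592674760970657 [ 551.72 -296.69] 1.2603500724492278
54 2.7592674760970657 [ 551.22 -296.37] 1.6799398993940144
z [array([ 525. , -205.4,   46.8]), array([ 492.7, -291. ,   23.9]), array([ 512.8, -363.7,   48.1]), array([ 573.8, -385. ,   59.8]), array([ 631.1, -249.7,   56. ])]
groove direct [ 555.86 -286.97   52.  ] by model [ 555.82 -286.49]
tool y heading 1.1815743862074177 want 1.1884711493021687
tool delta [ -1.37  -0.09 128.79]
opening span tips [[ 533.28 -310.95  196.  ]
 [ 557.38 -252.28  196.  ]]
```

Request:
jog_arm([
  {"jaw":0.75, "trans":[-1.4, 0, 35], "turn":-0.007},
  {"jaw":0.75, "trans":[0, 0, 40]},
  {"jaw":0.75, "trans":[0, 0, 35]},
  {"jaw":0.75, "trans":[0, 0, 15]},
  {"jaw":0.75},
])

```text
time_s: 7.6
ee_pos: [553.5, -284.3, 58.1]
ee_rot: [0.19, 0.982, 0.002, -0.004]
force: [-1.5, 0.3, 0.0]
opening: 0.749
grip_force: 0.0
```

Request:
jog_arm([
  {"jaw":0.75, "trans":[0, 0, 7]},
  {"jaw":0.75, "trans":[0, 0, 5]},
  {"jaw":0.75, "trans":[0, 0, 2]},
  {"jaw":0.75},
])

```text
time_s: 7.93
ee_pos: [556.1, -286.6, 50.2]
ee_rot: [0.191, 0.982, -0.0, 0.001]
force: [0.3, -0.0, -0.1]
opening: 0.751
grip_force: 0.0
```

Request:
jog_arm([
  {"jaw":0.75, "trans":[0, 0, 4]},
  {"jaw":0.75},
  {"jaw":0.75},
])

```text
time_s: 8.18
ee_pos: [555.7, -286.5, 45.4]
ee_rot: [0.192, 0.981, 0.0, 0.0]
force: [-0.4, -0.0, -0.6]
opening: 0.749
grip_force: 0.0
```

Request:
jog_arm([
  {"jaw":0.75, "trans":[0, 0, 3]},
  {"jaw":0.75},
  {"jaw":0.75},
])

```text
time_s: 8.43
ee_pos: [555.6, -286.4, 42.1]
ee_rot: [0.192, 0.981, 0.0, -0.0]
force: [-1.2, 0.3, 0.0]
opening: 0.749
grip_force: 0.0
```

Request:
jog_arm([
  {"jaw":0.75, "trans":[0, 0, 1.5]},
  {"jaw":0.75},
  {"jaw":0.75},
])

```text
time_s: 8.68
ee_pos: [555.6, -286.4, 40.7]
ee_rot: [0.192, 0.981, 0.0, -0.0]
force: [-0.3, -1.5, 0.7]
opening: 0.748
grip_force: 0.0
```

Request:
jog_arm([
  {"jaw":0.75, "trans":[0, 0, 1.5]},
  {"jaw":0.75},
  {"jaw":0.75},
])

```text
time_s: 8.93
ee_pos: [556.1, -286.7, 40.0]
ee_rot: [0.192, 0.981, -0.0, 0.001]
force: [-0.0, -0.3, 4.2]
opening: 0.747
grip_force: 1.9
```

```bash
python3 snap.py w4
```

```text
[ 556.10220281 -286.6610527    40.00139429] 0.7472014025785868 [-0.54  0.47  1.3   0.    1.37 -1.72]
```

View pics/w4.png

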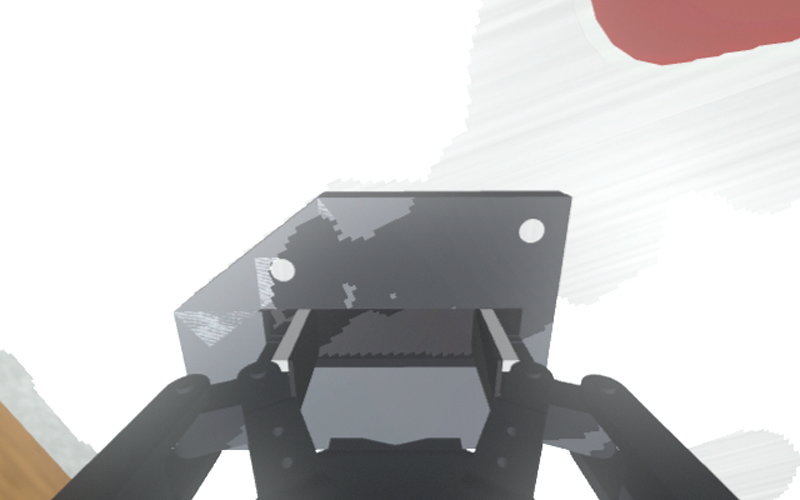

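Both fingertips are in the groove (plates at about (290,335) and (500,335)), lightly touching its floor. Ease off slightly, then turn in place.

Request:
jog_arm([
  {"jaw":0.8, "trans":[0, 0, -0.7]},
  {"jaw":0.8, "turn":0.04},
  {"jaw":0.8, "turn":0.08},
  {"jaw":0.8, "turn":0.12},
  {"jaw":0.8, "turn":0.12},
])

```text
time_s: 9.4
ee_pos: [555.4, -286.3, 39.4]
ee_rot: [0.367, 0.93, 0.0, -0.0]
force: [-0.1, -1.1, -0.2]
opening: 0.802
grip_force: 0.3
```

Request:
jog_arm([
  {"jaw":0.8, "turn":0.12},
  {"jaw":0.8, "turn":0.12},
  {"jaw":0.8, "turn":0.12},
  {"jaw":0.8, "turn":0.12},
  {"jaw":0.8, "turn":0.12},
])

```text
time_s: 9.82
ee_pos: [555.4, -286.3, 39.4]
ee_rot: [0.626, 0.78, -0.0, -0.001]
force: [0.6, 0.7, 0.6]
opening: 0.8
grip_force: 0.3
```

Request:
jog_arm([
  {"jaw":0.8, "turn":0.12},
  {"jaw":0.8, "turn":0.12},
  {"jaw":0.8, "turn":0.12},
  {"jaw":0.8, "turn":0.12},
  {"jaw":0.8, "turn":0.12},
])

```text
time_s: 10.23
ee_pos: [555.4, -286.2, 39.4]
ee_rot: [0.828, 0.56, -0.0, -0.0]
force: [0.5, -0.6, 0.5]
opening: 0.8
grip_force: 0.3
```

Request:
jog_arm([
  {"jaw":0.8, "turn":0.12},
  {"jaw":0.8, "turn":0.12},
  {"jaw":0.8, "turn":0.12},
  {"jaw":0.8, "turn":0.12},
  {"jaw":0.8, "turn":0.12},
])

```text
time_s: 10.65
ee_pos: [555.4, -286.3, 39.4]
ee_rot: [0.957, 0.291, -0.0, -0.0]
force: [-0.0, -1.0, 0.2]
opening: 0.801
grip_force: 0.4
```

Request:
jog_arm([
  {"jaw":0.8, "turn":0.12},
  {"jaw":0.8, "turn":0.12},
  {"jaw":0.8, "turn":0.12},
  {"jaw":0.8, "turn":0.12},
  {"jaw":0.8, "turn":0.08},
])

```text
time_s: 11.07
ee_pos: [555.3, -286.2, 39.4]
ee_rot: [1.0, 0.015, -0.0, -0.0]
force: [1.1, -0.6, -0.1]
opening: 0.802
grip_force: 0.4
```

Request:
jog_arm([
  {"jaw":0.8, "turn":0.06},
  {"jaw":0.8, "turn":0.03},
  {"jaw":0.8},
])

```text
time_s: 11.32
ee_pos: [555.4, -286.3, 39.4]
ee_rot: [1.0, -0.028, -0.0, -0.0]
force: [0.1, -1.1, -0.0]
opening: 0.8
grip_force: 0.0
```

```bash
python3 snap.py w5
```

Run:
```python
from h import *
s=status.state();Rm=R.from_quat(s["ee_rot"]).as_matrix();print("y heading+pi",np.arctan2(Rm[1,1],Rm[0,1])+np.pi)
im=cv2.cvtColor(cv2.imread("pics/w5_raw.png"),cv2.COLOR_BGR2GRAY)
print(im[::20,::32])
```

```text
[ 555.35789342 -286.25017023   39.36214017] 0.800435429167062 [-0.54  0.47  1.3   0.    1.37  1.09]
y heading+pi 1.517381003928158
[[151 152 155 210 210 210 211 212 213 214 213 214 212 211 209 208 207 206
  205 182]
 [156 211 211 210 210 211 212 213 214 214 213 214 213 212 212 212 213 213
  213 183]
 [211 211 213 213 213 214 214 215 217 217 217 216 214 212 211 209 208 208
  209 188]
 [209 210 211 211 210 210 211 212 213 215 215 215 215 213 212 211 211 211
  189 186]
 [211 211 212 211 211 210 211 212 213 214 214 215 214 213 212 212 212 212
  192 191]
 [212 211 212
[... 562 characters left out ...]
 211 187
  185 190]
 [205 205 205 207 207 102  94  89  85  83  83  83  85  64 210 212 213 189
  189 191]
 [208 151 207 207 207 110  67  45  48  47  33  35  37  55 208 211 213 189
  189 189]
 [149 150 150 206 149  69  62 106  35  34  33  34  36 102 215 216 214 188
  196 192]
 [151 150 149 150 149  63  43  37  53  54  53  54  55  50 141 209 208 196
  191 184]
 [146 146 146 146  56  39  38  32  52  54  53  54  82  45  55  59  62 189
  193 189]
 [147 149 147  86  46  46  37  35  53  81  80  81  82  47  57  60  56 191
  181 184]
 [143 145 147  49  38  46  42  35  55  31  30  31  46  48 198  57  46  49
  189 189]
 [144 146  48  43  39  75 145  37  29  34  34  33  40  49 204  49  41  46
  174 189]]
```

Create cov.py:
```python
# cover pose from a wrist picture: +x silhouette edge (underside) and -y edge (top face); prints home error too
import sys
from h import *
def pose(name,zu,th=150):
    d=np.load(f"pics/{name}.npz");W=cam("wrist",dict(ee_pos=d["p"],ee_rot=d["r"]))
    g=cv2.GaussianBlur(cv2.cvtColor(cv2.imread(f"pics/{name}_raw.png"),cv2.COLOR_BGR2GRAY),(3,3),0).astype(float)
    Rm=R.from_quat(d["r"]).as_matrix()
    y0=np.arctan2(Rm[1,1],Rm[0,1])+np.pi/2   # nominal cover yaw (tool y = cover -y)
    M=lambda y:np.array([[np.cos(y),-np.sin(y)],[np.sin(y),np.cos(y)]])
    g0=d["p"][:2]-M(y0)@[0,-11]
    def edge(pa,z,n):  # model pts -> search along outward normal n for dark->light
        out=[]
        for p in pa:
            q=np.array([np.r_[g0+M(y0)@(np.array(p)+np.array(n)*t),z] for t in np.arange(-10,10,.25)])
            u=proj(W,q).astype(np.float32); v=cv2.remap(g.astype(np.float32),u[:,:1].copy(),u[:,1:].copy(),1).ravel()
            k=np.where((v[:-1]<th)&(v[1:]>=th))[0]
            if len(k): out.append(q[k[-1],:2])
        return np.array(out)
    def line(P):
        vx,vy,x,y=cv2.fitLine(P.astype(np.float32),cv2.DIST_HUBER,0,.01,.01).ravel(); return np.array([vx,vy]),np.array([x,y])
    a=edge([(57.5,t) for t in np.arange(-68,10,3)],zu,(1,0)); b=edge([(t,-75) for t in np.arange(10,52,3)],zu+12,(0,-1))
    c=edge([(57.5-45*s,15+60*s) for s in np.linspace(.1,.9,20)],zu+12,(.8,.6))
    dv,pa=line(a); dv=dv*np.sign(dv@M(y0)[:,1]); yaw=np.arctan2(dv[1],dv[0])-np.pi/2
    N=M(yaw); xo=(pa@N[:,0])-57.5; yo=(np.median(b@N[:,1]))+75
    o=N@[xo,yo]; cc=np.median((c-o)@N@[.8,.6]) if len(c) else np.nan
    print(name,"yaw",yaw.round(4),"org",o.round(1),"n",len(a),len(b),len(c),"cut err",round(cc-(35*.8+45*.6),1),"tool yaw",round(y0,4),"groove-tcp in cover",(N.T@(o+N@[0,-11]-d["p"][:2])).round(1))
    P=np.array([581.4,-14.4]);H=M(-.0355)
    print(" left to go: turn",(-.0355-yaw+np.pi)%(2*np.pi)-np.pi,"world",(P-o).round(1), "in tool axes",(Rm.T@np.r_[P-o,0]).round(1))
if __name__=="__main__": pose(sys.argv[1],float(sys.argv[2]))
```

```bash
python3 cov.py w4 40; python3 cov.py w5 40
```

```text
w4 yaw -3.5212 org [ 553.6 -298.6] n 26 14 20 cut err 0.9 tool yaw 2.7558 groove-tcp in cover [-2.1  1. ]
 left to go: turn -2.797522915310397 world [ 27.8 284.2] in tool axes [ 8.110e+01  2.737e+02 -1.000e-01]
w5 yaw 0.0019 org [ 553.9 -273.7] n 26 14 20 cut err 0.7 tool yaw -0.0552 groove-tcp in cover [-1.4  1.5]
 left to go: turn -0.037434126948661994 world [ 27.5 259.3] in tool axes [ 1.310e+01 -2.605e+02  1.000e-01]
```

Request:
jog_arm([
  {"jaw":0.8, "trans":[5, 0, 0], "turn":0.02},
  {"jaw":0.8, "trans":[8, 0, 0], "turn":0.017},
  {"jaw":0.8, "trans":[8, -1, 0]},
  {"jaw":0.8, "trans":[5, -1, 0]},
  {"jaw":0.8, "trans":[1, -5, 0]},
])

```text
time_s: 11.78
ee_pos: [583.9, -281.9, 39.8]
ee_rot: [0.999, -0.046, 0.0, 0.0]
force: [-0.1, 0.7, 0.1]
opening: 0.802
grip_force: 0.0
```

Request:
jog_arm([
  {"jaw":0.8, "trans":[-1, -12, 0]},
  {"jaw":0.8, "trans":[-2, -18, 0]},
  {"jaw":0.8, "trans":[-2, -18, 0]},
  {"jaw":0.8, "trans":[-2, -18, 0]},
  {"jaw":0.8, "trans":[-1.5, -16, 0]},
])

```text
time_s: 12.2
ee_pos: [581.8, -197.2, 39.9]
ee_rot: [0.999, -0.045, -0.0, -0.0]
force: [0.3, -0.2, -0.4]
opening: 0.795
grip_force: 0.2
```

Request:
jog_arm([
  {"jaw":0.8, "trans":[-1, -12, 0]},
  {"jaw":0.8, "trans":[-1, -8, 0]},
  {"jaw":0.8, "trans":[0, -4, 0]},
  {"jaw":0.8},
])

```text
time_s: 12.53
ee_pos: [582.6, -174.4, 40.1]
ee_rot: [0.999, -0.045, 0.0, -0.0]
force: [-0.5, -0.2, -0.3]
opening: 0.802
grip_force: 0.0
```

```bash
python3 snap.py w6; python3 cov.py w6 40
```

```text
[ 582.55652387 -174.37461045   40.09602749] 0.8020125076012847 [-0.35  0.42  1.36  0.    1.36  1.31]
w6 yaw -0.0758 org [ 580.5 -171.7] n 26 14 19 cut err 1.2 tool yaw -0.0904 groove-tcp in cover [-2.3 -8.5]
 left to go: turn 0.040257100174350136 world [  0.9 157.3] in tool axes [ -13.3 -156.8    0. ]
```

Request:
jog_arm([
  {"jaw":0.8, "turn":-0.04},
  {"jaw":0.8, "turn":-0.04},
  {"jaw":0.8, "turn":-0.025},
  {"jaw":0.8},
])

```text
time_s: 12.92
ee_pos: [582.4, -175.8, 39.9]
ee_rot: [1.0, 0.007, 0.0, 0.0]
force: [-0.4, 0.5, 0.4]
opening: 0.804
grip_force: 0.0
```

```bash
python3 snap.py w7; python3 cov.py w7 40
```

```text
[ 582.41064108 -175.75372913   39.93666717] 0.8040785593252474 [-0.35  0.42  1.36  0.    1.36  1.2 ]
w7 yaw -0.0443 org [ 581.1 -171.7] n 26 12 18 cut err 1.6 tool yaw 0.0137 groove-tcp in cover [-1.5 -7. ]
 left to go: turn 0.008770710587444164 world [  0.3 157.3] in tool axes [   2.5 -157.3   -0. ]
```

Request:
jog_arm([
  {"jaw":0.8, "trans":[0, -5, 0]},
  {"jaw":0.8, "trans":[0, -10, 0]},
  {"jaw":0.8, "trans":[0, -16, 0]},
  {"jaw":0.8, "trans":[0, -16, 0]},
  {"jaw":0.8, "trans":[0.5, -14, 0]},
])

```text
time_s: 13.38
ee_pos: [581.9, -112.5, 40.0]
ee_rot: [1.0, 0.007, -0.0, -0.0]
force: [-0.3, -0.1, 0.3]
opening: 0.799
grip_force: 0.3
```

Request:
jog_arm([
  {"jaw":0.8, "trans":[0, -10, 0]},
  {"jaw":0.8, "trans":[0, -7, 0]},
  {"jaw":0.8, "trans":[0, -4, 0]},
  {"jaw":0.8},
])

```text
time_s: 13.72
ee_pos: [581.8, -92.3, 40.0]
ee_rot: [1.0, 0.007, 0.0, -0.0]
force: [0.2, -0.7, -1.4]
opening: 0.798
grip_force: 0.0
```

```bash
python3 snap.py w8; python3 cov.py w8 40
```

```text
[581.84225248 -92.28601313  40.02457715] 0.7984704423362796 [-0.22  0.37  1.42  0.    1.34  1.34]
w8 yaw 0.0146 org [582.8 -90. ] n 26 14 1 cut err 13.2 tool yaw 0.0146 groove-tcp in cover [ 1.  -8.8]
 left to go: turn -0.0501389768819811 world [-1.4 75.6] in tool axes [ -0.3 -75.6   0. ]
```

Run:
```python
import re
s=open("cov.py").read()
s=s.replace("def pose(name,zu,th=150):","def pose(name,zu,th=150,hi=10):").replace("np.arange(-68,10,3)","np.arange(-68,hi,3)").replace("    N=M(yaw);","    print(' resid',(((a-pa)@[-dv[1],dv[0]])*1).round(1));N=M(yaw);").replace("float(sys.argv[2]))","float(sys.argv[2]),*map(float,sys.argv[3:]))")
open("cov.py","w").write(s)
```

```bash
python3 cov.py w7 40 150 -8; python3 cov.py w8 40 150 -8;python3 cov.py w8 40 130 -20
```

```text
resid [ 0.  -0.1  0.1  0.  -0.  -0.1  0.1 -0.  -0.1  0.1 -0.  -0.1  0.1  0.
 -0.1  0.1  0.  -0.  -0.1  0.1]
w7 yaw -0.0442 org [ 581.1 -171.7] n 20 12 18 cut err 1.6 tool yaw 0.0137 groove-tcp in cover [-1.5 -7. ]
 left to go: turn 0.008671768016755177 world [  0.3 157.3] in tool axes [   2.5 -157.3   -0. ]
 resid [-0. -0. -0. -0. -0. -0. -0. -0. -0. -0. -0. -0. -0. -0. -0. -0. -0. -0.
 -0. -0.]
w8 yaw 0.0146 org [582.8 -90. ] n 20 14 1 cut err 13.2 tool yaw 0.0146 groove-tcp in cover [ 1.  -8.7]
 left to go: turn -0.05013861929242225 world [-1.4 75.6] in tool axes [ -0.3 -75.6   0. ]
 resid [0. 0. 0. 0. 0. 0. 0. 0. 0. 0. 0. 0. 0. 0. 0. 0.]
w8 yaw 0.0146 org [582.6 -89.8] n 16 14 1 cut err 13.0 tool yaw 0.0146 groove-tcp in cover [ 0.7 -8.5]
 left to go: turn -0.05013909607849998 world [-1.2 75.4] in tool axes [ -0.1 -75.4   0. ]
```

Request:
jog_arm([
  {"jaw":0.8, "trans":[-1.5, 0, 0], "turn":0.025},
  {"jaw":0.8, "trans":[-1.5, -1, 0], "turn":0.025},
  {"jaw":0.8, "trans":[-1.5, -1, 0]},
  {"jaw":0.8},
])

```text
time_s: 14.1
ee_pos: [577.1, -91.4, 40.0]
ee_rot: [1.0, -0.018, -0.0, -0.0]
force: [-0.1, 0.3, 1.0]
opening: 0.801
grip_force: 0.3
```

```bash
python3 snap.py w9; python3 cov.py w9 40 150 -20
```

```text
[577.09035905 -91.40433703  39.97390448] 0.8008493530127373 [-0.22  0.36  1.44  0.    1.34  1.39]
 resid [ 0.   0.   0.   0.   0.   0.   0.   0.   0.   0.   0.  -0.  -0.  -0.3
 -0.3 -0.3]
w9 yaw -0.0369 org [578.5 -73.4] n 16 3 0 cut err nan tool yaw -0.0369 groove-tcp in cover [0.7 7. ]
 left to go: turn 0.001433022146789753 world [ 2.9 59. ] in tool axes [  0.7 -59.1   0. ]
```

Run:
```python
import cv2,numpy as np
for n in("w8","w9"):
    g=cv2.cvtColor(cv2.imread(f"pics/{n}_raw.png"),cv2.COLOR_BGR2GRAY)
    print(n);print(" "*4,list(range(140,500,16)))
    for r in range(130,292,9): print(r,g[r,140:500:16])
```

```text
w8
     [140, 156, 172, 188, 204, 220, 236, 252, 268, 284, 300, 316, 332, 348, 364, 380, 396, 412, 428, 444, 460, 476, 492]
130 [210 210 210 210 209 209 209 207 206 205 207 209 210 212 213 214 215 215
 216 216 214 214 214]
139 [208 207 207 209 211 211 210 209 209 210 212 213 213 213 214 214 214 213
 213 212 212 212 211]
148 [128 127 127 126 126 126  95 121 129  77  78  78  78  79  80  81  84  84
  83  82  85  91 213]
157 [127 125 125 124 125 124 124 124  93 101  99 100 101 103 103 103 104 105
 105 106 107 108 211]
166 [125 124 124 122 122 122 123  91  97 100  98  98  98  98  99 100 102 101
 102 103 105 107 210]
175 [ 71  69  68  66  72  84  87  94  95 111  94  95  95  96  96  97  97  98
  99 205 143 105 212]
184 [ 68  67  64  64  63  57  92  93  93 111  93  92  94  93  93  94  94  96
  97 206 101 103 208]
193 [ 68  65  62  61  60  66  90  91  91  96  90  90  91  91  91  91  92  93
  95  97 100 197 210]
202 [ 66  62  66  67  53  89  93 204  89  89  88  89  88  89  89  90  90  91
  92  96  99 207 208]
211 [ 73  64  59  71  87  88  97 204  88  87  87  88  86  86  87  88  88  89
  91  94
[... 2011 characters left out ...]
10 210]
229 [124  62  49  87  86  85 106  86  86  86  85  85  84  84  84  84  85  86
  89  91  95 209 209]
238 [239  63  87  86  85  85  78  85  84  84  84  84  84  83  84  84  85  86
  88  91  95 208 209]
247 [234  55  97  93  71  84  50  49  49  48  48  47  46  47  48  47  49  51
  55  91  94 208 209]
256 [ 85  52  62  60  58  58 125  48  48  47  47  46  48  46  34  35 125  51
  46  91  95 207 207]
265 [ 56  50  62  60  58  39  45  37  35  34  35  34  34  36  35  34  48  46
  45  90  94 209 208]
274 [ 52  49  61  58  57 105  29  35  35  34  46  34  41  33  33  34  33 121
  45  90  93 208 209]
283 [ 49  45  59  58  39 106  28  41  42  42  42  40  42  42  41  41  34 109
  46  89  93 207 208]
```

Create rel.py:
```python
import sys
from h import *
def rel(name,zc,segs):
    d=np.load(f"pics/{name}.npz");W=cam("wrist",dict(ee_pos=d["p"],ee_rot=d["r"]))
    g=cv2.cvtColor(cv2.imread(f"pics/{name}_raw.png"),cv2.COLOR_BGR2GRAY).astype(float)
    for (c0,c1,z,th) in segs:
        P=[]
        for c in range(c0,c1,4):
            k=np.where(g[110:200,c]<th)[0]
            if len(k): k=k[0]; a,b=g[109+k,c],g[110+k,c]; P.append((c,109+k+(a-th)/(a-b)))
        P=np.array(P); X=on_z(W,P,z); f=np.polyfit(X[:,1],X[:,0],1); r=X[:,0]-np.polyval(f,X[:,1])
        print(name,(c0,c1),"yaw",round(-np.arctan(f[0]),4),"x at pocket-line ref: deck-x offset",round(float(((X[:,:2]-[581.4,-14.4])@[np.cos(.0355),-np.sin(.0355)]).mean()),2),"res",r.std().round(2))
a=sys.argv[1]; rel(a,40,[(150,230,40,165),(290,450,40,150)])
```

```bash
python3 rel.py w9; python3 rel.py w8
```

```text
w9 (150, 230) yaw -0.0391 x at pocket-line ref: deck-x offset 59.64 res 0.03
w9 (290, 450) yaw -0.0692 x at pocket-line ref: deck-x offset 57.29 res 0.61
w8 (150, 230) yaw -0.0397 x at pocket-line ref: deck-x offset 59.58 res 0.06
w8 (290, 450) yaw 0.014 x at pocket-line ref: deck-x offset 62.92 res 0.0
```

Add to rel.py:
```python
rel(a,40,[(320,400,40,150),(400,470,40,150),(320,470,40,150)])
```

```bash
python3 rel.py w9
```

```text
w9 (150, 230) yaw -0.0391 x at pocket-line ref: deck-x offset 59.64 res 0.03
w9 (290, 450) yaw -0.0692 x at pocket-line ref: deck-x offset 57.29 res 0.61
w9 (320, 400) yaw -0.0555 x at pocket-line ref: deck-x offset 57.0 res 0.32
w9 (400, 470) yaw -0.0399 x at pocket-line ref: deck-x offset 56.64 res 0.09
w9 (320, 470) yaw -0.0463 x at pocket-line ref: deck-x offset 56.83 res 0.25
```

Request:
jog_arm([
  {"jaw":0.8, "trans":[0, -6, 0.3]},
  {"jaw":0.8, "trans":[0, -9, 0.4]},
  {"jaw":0.8, "trans":[0, -9, 0.4]},
  {"jaw":0.8, "trans":[0, -9, 0.4]},
  {"jaw":0.8, "trans":[0, -7, 0]},
])

```text
time_s: 14.57
ee_pos: [579.1, -49.6, 38.8]
ee_rot: [1.0, -0.018, 0.0, -0.0]
force: [-0.1, -0.5, 2.1]
opening: 0.798
grip_force: 1.2
```

Request:
jog_arm([
  {"jaw":0.8, "trans":[0, -7, 0.5]},
  {"jaw":0.8, "trans":[0, -6, 0.5]},
  {"jaw":0.8, "trans":[0, -4, 0.5]},
  {"jaw":0.8},
])

```text
time_s: 14.9
ee_pos: [580.3, -32.6, 38.1]
ee_rot: [1.0, -0.018, 0.001, -0.0]
force: [-0.1, 1.4, 6.1]
opening: 0.795
grip_force: 3.3
```

```bash
python3 snap.py w10; python3 cov.py w10 40 150 -20; python3 rel.py w10
```

```text
[580.2523533  -32.56663225  38.05021746] 0.7946038295445117 [-0.12  0.35  1.45  0.    1.33  1.49]
 resid [-0.   0.  -0.2  0.1  0.1  0.1 -0.1 -0.1 -0.1 -0.1 -0.  -0.   0.   0.
  0.   0.1]
w10 yaw -0.0421 org [583.4 -14.6] n 16 3 20 cut err -0.2 tool yaw -0.0351 groove-tcp in cover [2.4 7.1]
 left to go: turn 0.0065909658331593235 world [-2.   0.2] in tool axes [-2.  -0.1 -0. ]
w10 (150, 230) yaw 0.6038 x at pocket-line ref: deck-x offset 42.44 res 0.06
w10 (290, 450) yaw -0.0425 x at pocket-line ref: deck-x offset 59.35 res 0.14
w10 (320, 400) yaw -0.0407 x at pocket-line ref: deck-x offset 59.4 res 0.03
w10 (400, 470) yaw -0.084 x at pocket-line ref: deck-x offset 58.83 res 0.28
w10 (320, 470) yaw -0.0534 x at pocket-line ref: deck-x offset 59.13 res 0.3
```

Request:
jog_arm([
  {"jaw":0.8, "trans":[0, -5, 0]},
  {"jaw":0.8, "trans":[0, -5, 0]},
  {"jaw":0.8, "trans":[0, -4, 0]},
  {"jaw":0.8, "trans":[0, -2, 0]},
  {"jaw":0.8},
])

```text
time_s: 15.37
ee_pos: [580.4, -17.3, 37.4]
ee_rot: [1.0, -0.018, 0.001, -0.0]
force: [0.4, 2.2, 5.6]
opening: 0.8
grip_force: 3.1
```

```bash
python3 snap.py w11
```

Run:
```python
import cv2
g=cv2.imread("pics/w11_raw.png")
cv2.imwrite("pics/w11c.png",cv2.resize(cv2.convertScaleAbs(g[100:400,120:520],alpha=1.2,beta=10),None,fx=2,fy=2,interpolation=cv2.INTER_CUBIC))
```

```bash
python3 rel.py w11
```

```text
[580.38600848 -17.28677553  37.40942374] 0.7996005024764786 [-0.09  0.35  1.46  0.    1.33  1.51]
w11 (150, 230) yaw 0.5974 x at pocket-line ref: deck-x offset 35.96 res 0.02
w11 (290, 450) yaw -0.041 x at pocket-line ref: deck-x offset 59.43 res 0.05
w11 (320, 400) yaw -0.0393 x at pocket-line ref: deck-x offset 59.47 res 0.04
w11 (400, 470) yaw -0.042 x at pocket-line ref: deck-x offset 59.24 res 0.07
w11 (320, 470) yaw -0.0416 x at pocket-line ref: deck-x offset 59.36 res 0.06
```

Request:
jog_arm([
  {"jaw":0.8, "trans":[0, -2, 0.5]},
  {"jaw":0.8},
])

```text
time_s: 15.58
ee_pos: [580.6, -15.9, 37.3]
ee_rot: [1.0, -0.018, 0.001, 0.0]
force: [-0.4, -0.1, 7.2]
opening: 0.802
grip_force: 3.5
```

Request:
jog_arm([
  {"jaw":0.8, "trans":[0, -2, 0.5]},
  {"jaw":0.8},
])

```text
time_s: 15.75
ee_pos: [580.8, -14.2, 37.1]
ee_rot: [1.0, -0.018, 0.001, 0.0]
force: [0.5, -1.6, 8.0]
opening: 0.801
grip_force: 4.1
```

```bash
python3 snap.py w12
```

Run:
```python
import cv2
for n in("w11","w12"):
    g=cv2.cvtColor(cv2.imread(f"pics/{n}_raw.png"),cv2.COLOR_BGR2GRAY)
    print(n,list(range(150,506,12)))
    for r in list(range(136,178,4))+[200,220,235]: print(r,*g[r,150:506:12])
```

```text
[580.83441726 -14.16173659  37.08297018] 0.8010758281806234 [-0.09  0.35  1.46 -0.    1.33  1.52]
w11 [150, 162, 174, 186, 198, 210, 222, 234, 246, 258, 270, 282, 294, 306, 318, 330, 342, 354, 366, 378, 390, 402, 414, 426, 438, 450, 462, 474, 486, 498]
136 213 214 214 215 215 215 215 215 215 215 214 214 214 213 213 213 212 212 211 211 211 211 211 211 212 212 212 213 213 214
140 208 208 209 210 210 210 211 210 210 210 210 208 208 207 207 205 205 205 204 204 205 205 205 206 207 207 207 208 208 209
144 212 208 210 209 210 212 206 209 209 210 207 102 125 130 87 91 117 92 122 107 94 123 93 92 124 92 93 111 210 211
148 210 207 209 208 208 210 208 209 212 206 190 130 128 98 100 100 98 93 91 86 79 80 74 74 73 73 74 75 75 76
152 208 210 210 209 209 206 207 207 211 209 130 129 128 102 102 102 101 101 101 100 101 101 101 101 101 101 1
[... 1994 characters left out ...]
 208 155 129 127 79 100 116 101 98 97 97 97 98 97 97 97 97 97 98 100 100 101
168 213 210 210 210 207 208 207 210 207 128 127 95 99 99 111 101 97 96 96 96 95 95 96 96 96 97 98 98 100 100
172 213 208 208 211 209 209 212 206 197 127 126 89 98 96 104 97 94 94 94 93 95 94 94 94 96 95 96 98 202 206
176 215 208 207 207 207 207 211 207 84 81 71 98 97 95 103 104 93 93 93 92 93 93 93 93 94 94 95 96 205 207
200 214 213 210 212 207 182 80 73 73 94 100 203 120 97 96 88 88 88 87 88 88 88 87 88 88 88 89 90 93 95
220 215 215 209 132 127 85 95 93 90 89 90 88 87 85 86 84 84 85 84 84 85 85 84 85 86 86 87 89 91 93
235 212 212 134 127 105 96 93 90 88 87 86 85 84 84 84 83 83 83 83 83 82 83 84 85 85 85 86 88 91 92
```

Request:
jog_arm([
  {"jaw":0.8, "trans":[0, -2.5, 0]},
  {"jaw":0.8},
])

```text
time_s: 15.97
ee_pos: [580.8, -11.5, 36.9]
ee_rot: [1.0, -0.018, 0.001, 0.0]
force: [0.1, -0.9, 8.1]
opening: 0.801
grip_force: 3.7
```

Request:
jog_arm([
  {"jaw":0.8, "trans":[0, -2.5, 0]},
  {"jaw":0.8},
])

```text
time_s: 16.13
ee_pos: [580.8, -9.0, 36.7]
ee_rot: [1.0, -0.018, 0.001, 0.0]
force: [0.1, -0.1, 6.9]
opening: 0.799
grip_force: 3.5
```

Request:
jog_arm([
  {"jaw":0.8, "trans":[0, -2, 0]},
  {"jaw":0.8},
])

```text
time_s: 16.3
ee_pos: [580.8, -7.0, 36.6]
ee_rot: [1.0, -0.018, 0.001, 0.0]
force: [1.0, -0.9, 6.5]
opening: 0.797
grip_force: 3.3
```

```bash
python3 snap.py w13
```

Run:
```python
import cv2
g=cv2.cvtColor(cv2.imread(f"pics/w13_raw.png"),cv2.COLOR_BGR2GRAY)
print(list(range(150,350,6)))
for r in list(range(144,178,4))+[200,220,235]: print(r,*g[r,150:350:6])
```

```text
[580.82633344  -7.03690697  36.56553063] 0.7973018238761197 [-0.08  0.35  1.46 -0.    1.33  1.53]
[150, 156, 162, 168, 174, 180, 186, 192, 198, 204, 210, 216, 222, 228, 234, 240, 246, 252, 258, 264, 270, 276, 282, 288, 294, 300, 306, 312, 318, 324, 330, 336, 342, 348]
144 212 212 212 203 211 209 208 208 209 210 208 208 209 208 211 206 207 208 210 208 211 212 207 209 208 134 102 119 125 130 129 95 95 94
148 216 216 216 216 209 208 208 210 209 209 207 210 208 212 207 206 208 210 209 210 213 208 208 207 145 130 129 129 129 99 82 101 101 100
152 214 214 214 214 208 207 210 209 209 207 210 208 212 208 207 209 209 209 209 212 209 208 207 159 130 129 129 129 105 83 103 120 103 102
156 215 215 214 214 207 
[... 445 characters left out ...]
8 210 207 212 211 206 208 206 129 128 127 127 107 95 93 100 99 99 98 111 110 105
172 214 214 214 213 209 207 210 207 211 208 208 208 211 207 211 211 207 208 206 128 128 126 126 126 93 91 98 98 97 96 96 113 114 114
176 215 215 215 215 208 211 207 211 208 208 209 210 208 210 211 208 208 206 90 83 82 80 71 70 78 98 97 96 96 96 94 113 107 95
200 213 214 213 213 213 210 210 208 211 211 208 208 207 82 81 77 72 69 68 96 94 93 100 105 202 205 204 96 99 92 89 89 88 89
220 215 215 215 215 216 204 208 209 163 128 127 126 85 68 88 95 93 92 91 90 90 89 108 92 95 95 86 85 86 86 85 85 85 84
235 212 212 212 211 212 212 133 128 127 126 124 104 99 93 92 91 90 90 88 88 88 86 84 85 85 86 85 84 83 84 83 83 83 82
```

Run:
```python
import cv2
g=cv2.imread("pics/w13_raw.png")
cv2.imwrite("pics/w13c.png",cv2.resize(cv2.convertScaleAbs(g[100:400,120:520],alpha=1.3,beta=15),None,fx=2,fy=2,interpolation=cv2.INTER_CUBIC))
```

```text
(no output)
```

View pics/w13c.png

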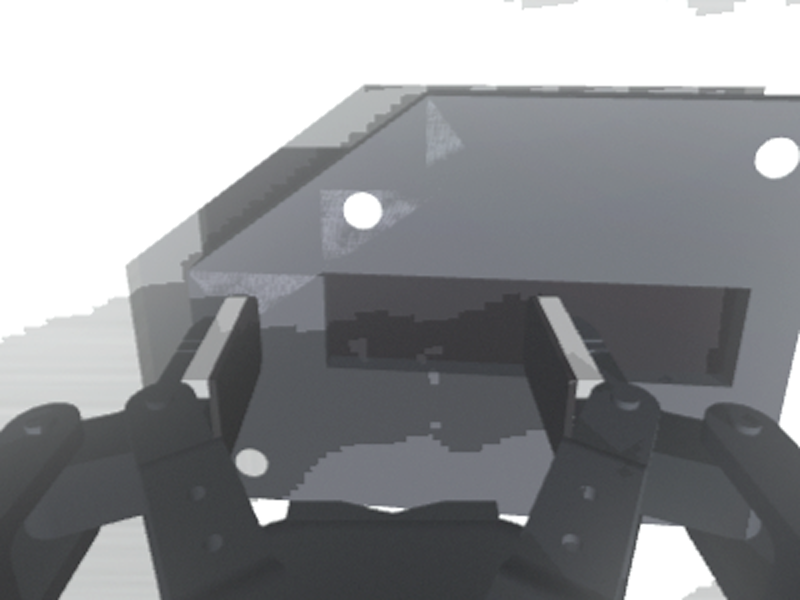

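The picture shows the cover tipped nose-down into the pocket and well aligned, but about 14 mm short in y. The leading finger (crop (245,300)) has climbed out of the groove, whose end is at (325,272). I'll raise, narrow the fingers and re-enter near the front end of the groove.

Request:
jog_arm([
  {"jaw":0.8, "trans":[0, 0, -10]},
  {"jaw":0.4, "trans":[0, 0, -12]},
  {"jaw":0.2},
  {"jaw":0.2},
  {"jaw":0.2},
])

```text
time_s: 16.77
ee_pos: [580.2, -7.0, 57.8]
ee_rot: [1.0, -0.018, -0.0, -0.0]
force: [0.2, 0.3, -0.1]
opening: 0.232
grip_force: 0.0
```

```bash
python3 snap.py w14
```

Run:
```python
from h import *
d=np.load("pics/w13.npz");W=cam("wrist",dict(ee_pos=d["p"],ee_rot=d["r"]))
print("groove +x rim corners w13",on_z(W,np.array([(325,272),(750,290)])/2+[120,100],[46.5,51]).round(1))
d=np.load("pics/w14.npz");W=cam("wrist",dict(ee_pos=d["p"],ee_rot=d["r"]))
g=cv2.cvtColor(cv2.imread("pics/w14_raw.png"),cv2.COLOR_BGR2GRAY).astype(int)
# groove: dark (<65) blob inside cover
n,l,s,c=cv2.connectedComponentsWithStats((g<65).astype(np.uint8)); print([x.tolist() for x in s if 300<x[4]<60000])
uv=proj(W,[[570,12,46]])[0].round().astype(int);print(uv)
print(list(range(uv[0]-60,uv[0]+90,6)))
for r in range(uv[1]-40,uv[1]+42,5): print(r,*g[r,uv[0]-60:uv[0]+90:6])
```

```text
[580.15454177  -6.97277177  57.80246065] 0.23152324595158139 [-0.08  0.33  1.44  0.    1.37  1.53]
groove +x rim corners w13 [[596.8   9.5  46.5]
 [590.5 -92.9  51. ]]
[[56, 222, 523, 178, 46670], [0, 259, 17, 68, 584]]
[286 260]
[226, 232, 238, 244, 250, 256, 262, 268, 274, 280, 286, 292, 298, 304, 310, 316, 322, 328, 334, 340, 346, 352, 358, 364, 370]
220 95 96 95 94 92 91 89 88 87 86 86 87 85 86 85 85 84 85 83 84 84 83 84 84 83
225 96 95 93 92 90 90 89 88 87 86 68 54 52 52 52 51 49 50 49 48 47 49 49 49 49
230 94 94 93 91 90 89 88 87 86 86 72 51 52 51 50 49 49 49 49 49 48 48 49 47 47
235 92 93 92 90 89 88 87 86 86 86 57 51 50 50 50 39 39 38 48 49 48 47 47 47 46
240 88 91 90 89 88 87 71 62 61 60 54 50 49 41 38 38 37 38 48 48 48 48 47 47 46
245 86 70 68 69 69 63 62 61 61 60 125 115 40 39 38 37 36 40 42 120 125 48 47 47 47
250 86 68 67 65 63 63 61 61 57 56 124 85 39 38 38 38 37 37 38 108 124 46 45 47 48
255 84 67 66 64 62 62 60 55 42 56 125 49 38 38 39 36 38 37 36 59 124 57 44 46 45
260 82 66 63 63 62 61 60 46 42 114 124 41 44 44 46 46 43 44 40 39 125 99 44 43 47
265 82 64 63 62 61 61 60 44 43 125 125 41 53 57 57 57 56 54 45 40 125 124 48 45 50
270 81 63 63 61 61 59 59 42 42 125 124 42 53 58 58 57 57 58 48 38 110 125 41 39 83
275 81 63 62 61 60 59 52 43 42 110 124 42 53 59 59 59 58 59 52 38 107 120 43 39 76
280 80 62 62 60 60 59 42 41 45 169 206 47 57 59 59 58 59 60 56 43 144 114 40 42 41
285 80 63 61 60 59 44 46 45 46 46 206 41 60 60 59 60 60 60 59 43 145 46 44 43 44
290 47 59 60 59 59 41 43 67 49 46 43 40 60 75 81 61 60 61 61 45 42 43 50 71 45
295 46 44 54 44 42 41 41 42 46 46 43 43 84 85 85 61 61 62 61 49 43 44 46 45 45
300 45 43 42 42 41 42 41 43 47 46 42 45 85 85 85 86 83 82 62 50 45 45 44 46 46
```

Request:
jog_arm([
  {"jaw":0.2, "trans":[0, 5.5, 6]},
  {"jaw":0.2, "trans":[0, 0, 6]},
  {"jaw":0.2},
])

```text
time_s: 17.07
ee_pos: [579.0, -12.8, 43.7]
ee_rot: [1.0, -0.018, -0.002, -0.0]
force: [-0.5, -0.5, -1.3]
opening: 0.202
grip_force: 0.0
```

Request:
jog_arm([
  {"jaw":0.2, "trans":[0, 0, 3]},
  {"jaw":0.2},
])

```text
time_s: 17.23
ee_pos: [580.1, -12.6, 42.6]
ee_rot: [1.0, -0.018, -0.0, -0.0]
force: [0.6, -0.4, 0.2]
opening: 0.194
grip_force: 0.0
```

Request:
jog_arm([
  {"jaw":0.2, "trans":[0, 0, 2]},
  {"jaw":0.2},
])

```text
time_s: 17.4
ee_pos: [580.9, -12.6, 42.2]
ee_rot: [1.0, -0.018, 0.001, 0.0]
force: [-0.7, -0.6, 4.6]
opening: 0.199
grip_force: 2.5
```

Request:
jog_arm([
  {"jaw":0.2, "trans":[0, -4, 0]},
  {"jaw":0.2, "trans":[0, -4, 0.5]},
  {"jaw":0.2, "trans":[0, -3, 0.5]},
  {"jaw":0.2},
])

```text
time_s: 17.73
ee_pos: [581.8, -1.6, 41.6]
ee_rot: [1.0, -0.018, 0.002, 0.0]
force: [0.6, -1.6, 8.2]
opening: 0.2
grip_force: 5.3
```

Request:
jog_arm([
  {"jaw":0.2, "trans":[0, -3, 0.5]},
  {"jaw":0.2},
])

```text
time_s: 17.9
ee_pos: [582.2, 1.6, 41.6]
ee_rot: [1.0, -0.018, 0.002, 0.0]
force: [0.0, -0.2, 10.0]
opening: 0.199
grip_force: 5.3
```

```bash
python3 snap.py w15
```

Run:
```python
import cv2
g=cv2.cvtColor(cv2.imread(f"pics/w15_raw.png"),cv2.COLOR_BGR2GRAY)
print(list(range(150,350,6)))
for r in list(range(144,178,4))+[200,210,220,230,235]: print(r,*g[r,150:350:6])
```

```text
[582.23482719   1.59118766  41.58054944] 0.1992103405613613 [-0.06  0.35  1.45 -0.    1.34  1.55]
[150, 156, 162, 168, 174, 180, 186, 192, 198, 204, 210, 216, 222, 228, 234, 240, 246, 252, 258, 264, 270, 276, 282, 288, 294, 300, 306, 312, 318, 324, 330, 336, 342, 348]
144 212 212 212 212 212 212 212 213 211 209 208 209 209 210 208 209 208 210 211 206 208 208 209 208 213 210 207 207 163 103 101 118 125 130
148 216 216 216 216 216 216 215 214 209 207 209 209 210 208 208 208 209 211 206 208 207 210 207 213 210 206 208 190 131 130 129 81 83 81
152 215 215 215 215 215 215 215 215 208 208 210 209 208 208 209 208 211 206 208 207 210 207 212 211 206 209 206 130 130 99 80 107 104 103
156 214 215 215 214 215 215 215 214 207 210 209 209 207 210 207 212 207 207 208 211 207 212 211 206 209 206 129 130 99 80 103 102 109 102
160 216 217 217 217
[... 566 characters left out ...]
09 208 211 206 209 207 209 207 212 209 207 207 113 80 75 74 91 100 99 98 97 96 102 95 102
200 213 213 214 213 213 213 213 213 211 209 209 209 211 208 208 207 83 81 74 74 98 97 96 95 94 203 202 171 114 112 105 94 88 88
210 211 211 211 211 211 210 211 210 210 210 211 208 208 207 128 87 73 74 98 96 96 94 93 97 103 202 202 181 90 89 89 87 88 87
220 213 213 213 213 213 213 212 213 212 209 209 163 128 127 90 92 98 97 95 94 92 91 91 92 90 88 88 87 87 86 86 86 87 85
230 216 217 217 218 218 218 217 216 216 138 128 127 96 99 97 96 95 94 92 91 90 89 89 100 87 87 86 86 85 85 85 84 84 84
235 212 212 212 212 212 212 211 211 211 141 128 127 104 99 97 95 94 92 91 90 90 88 88 69 74 80 78 85 85 85 84 84 84 83
```

Request:
jog_arm([
  {"jaw":0.2, "trans":[0, -3, 0]},
  {"jaw":0.2},
])

```text
time_s: 18.12
ee_pos: [582.3, 4.7, 41.5]
ee_rot: [1.0, -0.018, 0.002, 0.0]
force: [-0.2, -1.1, 9.1]
opening: 0.2
grip_force: 4.9
```

Request:
jog_arm([
  {"jaw":0.2, "trans":[0, -2, 0]},
  {"jaw":0.2},
])

```text
time_s: 18.28
ee_pos: [582.0, 6.9, 40.9]
ee_rot: [1.0, -0.018, 0.002, -0.0]
force: [0.4, -0.1, 0.3]
opening: 0.199
grip_force: 0.2
```

Request:
jog_arm([
  {"jaw":0.2, "trans":[0, -1.5, 0]},
  {"jaw":0.2},
  {"jaw":0.2},
])

```text
time_s: 18.53
ee_pos: [580.5, 8.2, 38.8]
ee_rot: [1.0, -0.018, -0.001, -0.0]
force: [0.1, 0.1, -0.8]
opening: 0.2
grip_force: 0.0
```

The force vanished, so the cover has dropped. I'll verify by probing the groove floor, which should be 8 mm lower than before.

Request:
jog_arm([
  {"jaw":0.2, "trans":[0, 3, 1]},
  {"jaw":0.2, "trans":[0, 0, 1]},
  {"jaw":0.2},
])

```text
time_s: 18.78
ee_pos: [581.3, 4.7, 38.2]
ee_rot: [1.0, -0.018, 0.001, -0.0]
force: [-1.8, -0.1, 5.7]
opening: 0.198
grip_force: 2.6
```

Request:
jog_arm([
  {"jaw":0.2, "trans":[0, 15, -2.5]},
  {"jaw":0.2, "trans":[0, 20, 0]},
  {"jaw":0.2, "trans":[0, 20, 0]},
  {"jaw":0.2},
  {"jaw":0.2, "trans":[0, 0, 2.5]},
])

```text
time_s: 19.2
ee_pos: [579.2, -51.1, 38.2]
ee_rot: [1.0, -0.019, 0.001, 0.0]
force: [-4.2, -2.8, 25.5]
opening: 0.203
grip_force: 11.7
```

Request:
jog_arm([
  {"jaw":0.2, "trans":[0, 0, 0.5]},
  {"jaw":0.2},
  {"jaw":0.2},
])

```text
time_s: 19.45
ee_pos: [579.8, -49.8, 38.3]
ee_rot: [1.0, -0.018, 0.001, 0.0]
force: [0.2, -2.3, 6.8]
opening: 0.197
grip_force: 3.3
```

The floor reads 38.2 mm at both ends, so the cover is level and home. Next, the latch.

Request:
jog_arm([
  {"jaw":0.2, "trans":[0, 0, -10]},
  {"jaw":0.3, "trans":[0, 0, -25]},
  {"jaw":0.5, "trans":[0, 0, -27]},
  {"jaw":0.5, "trans":[30, 14, 0]},
  {"jaw":0.5, "trans":[30, 14, 0]},
])

```text
time_s: 19.87
ee_pos: [639.2, -79.2, 102.6]
ee_rot: [1.0, -0.017, 0.002, 0.0]
force: [-0.1, 0.3, 0.8]
opening: 0.5
grip_force: 0.0
```

Request:
jog_arm([
  {"jaw":0.5, "trans":[30, 14, 0]},
  {"jaw":0.5},
  {"jaw":0.5},
])

```text
time_s: 20.12
ee_pos: [667.4, -95.1, 97.1]
ee_rot: [1.0, -0.018, -0.001, -0.0]
force: [-0.6, 1.0, -0.0]
opening: 0.501
grip_force: 0.0
```

```bash
python3 snap.py w16
```

Run:
```python
from h import *
d=np.load("pics/w16.npz");W=cam("wrist",dict(ee_pos=d["p"],ee_rot=d["r"]))
T=cam("top");im=cv2.cvtColor(capture("top"),cv2.COLOR_RGB2GRAY)
g=cv2.cvtColor(cv2.imread("pics/w16_raw.png"),cv2.COLOR_BGR2GRAY)
uv=proj(W,[[670,-95,75.5]])[0].astype(int);print("post px",uv,"boss px",proj(W,[[672,-47.6,58]]))
u=uv; print(list(range(u[0]-70,u[0]+71,7)))
for r in range(max(0,u[1]-60),min(400,u[1]+61),8): print(r,*g[r,u[0]-70:u[0]+71:7])
```

```text
[667.3702765  -95.0775883   97.05935677] 0.5010828904264906 [-0.2   0.55  1.07  0.    1.52  1.41]
post px [316 232] boss px [[245.04493806 220.18593009]]
[246, 253, 260, 267, 274, 281, 288, 295, 302, 309, 316, 323, 330, 337, 344, 351, 358, 365, 372, 379, 386]
172 194 194 194 194 194 194 195 195 195 196 196 196 197 197 198 198 199 146 146 147 146
180 199 199 199 198 199 198 198 198 198 198 198 198 198 198 198 199 199 199 146 145 145
188 196 195 195 195 195 195 195 196 196 197 197 198 198 199 199 200 200 201 199 147 147
196 135 106 193 193 192 192 192 192 193 193 194 195 195 196 196 197 198 198 198 168 144
204 118 119 88 86 92 91 96 128 110 149 150 150 200 200 200 200 201 201 201 201 201
212 119 116 116 116 116 116 116 116 117 118 78 101 119 197 198 198 198 198 198 199 198
220 192 191 114 106 115 114 115 115 89 69 71 73 119 198 199 199 199 199 199 199 198
228 98 113 112 113 112 112 111 85 86 68 77 79 117 200 200 200 200 200 201 201 201
236 139 139 138 139 139 140 140 141 141 70 74 70 198 200 200 200 200 201 201 202 202
244 136 136 135 116 63 196 139 139 141 142 122 196 199 200 200 200 77 124 193 200 200
252 57 56 118 118 55 59 61 63 64 70 85 196 196 197 197 196 73 127 127 174 196
260 51 50 118 53 53 65 67 68 70 72 82 199 199 199 199 199 71 75 126 75 77
268 56 117 117 49 47 64 81 133 131 72 83 198 198 198 198 198 71 73 126 125 87
276 45 112 106 47 46 82 84 88 93 88 87 197 197 196 196 197 70 69 106 125 71
284 42 129 57 41 43 82 83 85 85 88 86 198 198 198 198 198 68 68 87 122 69
292 41 41 46 38 76 81 83 84 86 86 85 195 194 194 193 193 170 67 69 69 67
```

Request:
jog_arm([
  {"jaw":0.5, "trans":[2.5, 0, 15]},
  {"jaw":0.5, "trans":[0, 0, 15]},
  {"jaw":0.5, "trans":[0, 0, 6]},
  {"jaw":0.5},
  {"jaw":0.5},
])

```text
time_s: 20.63
ee_pos: [669.3, -95.0, 62.9]
ee_rot: [1.0, -0.018, -0.0, -0.0]
force: [-0.3, -0.1, 0.8]
opening: 0.497
grip_force: 0.0
```

Request:
jog_arm([
  {"jaw":0.2},
  {"jaw":0.1},
  {"jaw":0.1},
  {"jaw":0.1},
  {"jaw":0.1},
])

```text
time_s: 21.05
ee_pos: [670.2, -96.4, 64.4]
ee_rot: [1.0, -0.018, 0.001, 0.001]
force: [-1.4, -3.9, 4.3]
opening: 0.129
grip_force: 58.7
```

Request:
jog_arm([
  {"jaw":0.1, "trans":[-6, -0.4, 0]},
  {"jaw":0.1, "trans":[-6, -1.2, 0]},
  {"jaw":0.1, "trans":[-6, -2, 0]},
  {"jaw":0.1, "trans":[-5.3, -2.7, 0]},
  {"jaw":0.1},
])

```text
time_s: 21.47
ee_pos: [646.7, -89.7, 64.5]
ee_rot: [1.0, -0.019, 0.001, 0.001]
force: [5.0, -6.6, 4.9]
opening: 0.124
grip_force: 59.2
```

Request:
jog_arm([
  {"jaw":0.1, "trans":[-5, -3.5, 0]},
  {"jaw":0.1, "trans":[-4.7, -4, 0]},
  {"jaw":0.1, "trans":[-4, -4.7, 0]},
  {"jaw":0.1, "trans":[-3.5, -5, 0]},
  {"jaw":0.1},
])

```text
time_s: 21.88
ee_pos: [627.5, -73.5, 64.2]
ee_rot: [1.0, -0.019, -0.003, 0.003]
force: [-17.2, -13.0, 12.4]
opening: 0.123
grip_force: 60.7
```

Request:
jog_arm([
  {"jaw":0.1, "trans":[-3, -3, 0]},
  {"jaw":0.1, "trans":[-2.5, -5.5, 0]},
  {"jaw":0.1, "trans":[-2, -5.5, 0]},
  {"jaw":0.1},
])

```text
time_s: 22.22
ee_pos: [619.2, -58.2, 64.0]
ee_rot: [1.0, -0.019, -0.005, 0.002]
force: [-27.5, -7.9, 17.6]
opening: 0.127
grip_force: 60.0
```

Request:
jog_arm([
  {"jaw":0.1, "trans":[-1, -6, 0]},
  {"jaw":0.1, "trans":[0, -4, 0]},
  {"jaw":0.1},
])

```text
time_s: 22.47
ee_pos: [617.7, -47.2, 63.3]
ee_rot: [1.0, -0.019, -0.007, 0.001]
force: [-30.2, -6.9, 19.1]
opening: 0.121
grip_force: 60.2
```

Request:
jog_arm([
  {"jaw":0.4, "trans":[-4, 0, 0]},
  {"jaw":0.4},
  {"jaw":0.4},
])

```text
time_s: 22.72
ee_pos: [618.6, -45.5, 62.9]
ee_rot: [1.0, -0.018, 0.0, -0.0]
force: [-0.6, -0.2, 0.9]
opening: 0.399
grip_force: 0.0
```

Request:
jog_arm([
  {"jaw":0.4, "trans":[0, 0, -20]},
  {"jaw":0.4, "trans":[0, 0, -30]},
  {"jaw":0.4, "trans":[20, 0, -20]},
  {"jaw":0.4},
  {"jaw":0.4},
])

```text
time_s: 23.13
ee_pos: [639.8, -46.4, 134.3]
ee_rot: [1.0, -0.018, 0.002, -0.0]
force: [-0.8, -0.7, -0.5]
opening: 0.404
grip_force: 0.0
```

```bash
python3 snap.py w17
```

Run:
```python
from h import *
d=np.load("pics/w17.npz");W=cam("wrist",dict(ee_pos=d["p"],ee_rot=d["r"]))
g=cv2.cvtColor(cv2.imread("pics/w17_raw.png"),cv2.COLOR_BGR2GRAY)
P=np.array([672.3,-47.6])
for a in(0,.15,.3): 
    q=P-47*np.array([np.cos(a-.0355),np.sin(a-.0355)]);print(a,q.round(1),proj(W,[[*q,75.5]]).round(0))
print("boss",proj(W,[[*P,58]]).round(0))
u=proj(W,[[627,-47,65]])[0].astype(int)
print(list(range(u[0]-70,u[0]+71,6)))
for r in range(max(0,u[1]-90),min(400,u[1]+61),7): print(r,*g[r,u[0]-70:u[0]+71:6])
```

```text
[639.82622706 -46.38074668 134.29484677] 0.4036101680801705 [-0.13  0.42  1.16  0.    1.55  1.48]
0 [625.3 -45.9] [[317. 232.]]
0.15 [625.6 -53. ] [[326. 231.]]
0.3 [626.9 -59.9] [[336. 229.]]
boss [[317. 165.]]
[248, 254, 260, 266, 272, 278, 284, 290, 296, 302, 308, 314, 320, 326, 332, 338, 344, 350, 356, 362, 368, 374, 380, 386]
134 201 201 201 202 201 201 201 201 202 202 202 202 201 201 201 201 201 202 201 202 201 202 202 203
141 200 200 200 199 199 199 199 198 198 198 198 198 198 198 198 198 198 198 198 198 198 198 199 198
148 202 201 200 200 200 200 200 199 198 198 198 93 103 105 196 195 196 196 196 196 196 196 196 197
155 201 201 201 201 200 201 201 200 200 147 123 122 123 122 135 200 200 200 201 200 201 201 201 201
162 203 204 203 204 203 203 202 202 202 133 123 195 196 123 123 200 200 200 200 200 201 200 201 201

[... 773 characters left out ...]
 65 66 66 76 55 64 53 87 88 90 91 92 94 95 200 201 201
232 139 92 69 67 66 65 64 64 63 81 78 56 59 60 85 87 88 90 92 93 94 202 201 202
239 67 66 65 64 64 63 62 62 83 82 82 63 55 84 84 86 87 88 89 91 94 198 198 198
246 64 64 62 62 119 99 57 60 76 81 82 82 81 83 83 84 85 56 123 124 92 201 201 200
253 48 46 48 82 119 45 44 42 50 51 51 50 53 54 55 57 59 52 118 122 65 137 198 199
260 51 46 45 118 118 44 44 49 50 49 50 51 51 53 54 55 58 51 59 122 87 66 184 199
267 51 54 53 118 117 43 40 49 50 49 49 51 51 52 53 55 56 50 56 122 123 84 83 198
274 43 42 104 118 59 41 41 51 52 51 52 53 52 54 55 57 58 48 52 109 108 63 63 193
281 42 43 107 189 63 38 69 80 80 80 81 80 81 82 83 82 83 49 50 119 136 67 63 63
```

The latch reads closed to within about 0.05 rad. I'll nudge the post with a finger to make sure it is against the stop.

Request:
jog_arm([
  {"jaw":0.4, "trans":[-15, 0, 20]},
  {"jaw":0.4, "trans":[0, 0, 30]},
  {"jaw":0.4, "trans":[0, 0, 18]},
  {"jaw":0.4},
])

```text
time_s: 23.52
ee_pos: [619.4, -45.5, 58.0]
ee_rot: [1.0, -0.018, -0.006, -0.001]
force: [-1.3, 0.2, -1.2]
opening: 0.397
grip_force: 0.0
```

Request:
jog_arm([
  {"jaw":0.4, "trans":[0, -6, 0]},
  {"jaw":0.4, "trans":[0, -3, 0]},
  {"jaw":0.4},
])

```text
time_s: 23.77
ee_pos: [624.1, -37.3, 65.9]
ee_rot: [1.0, -0.018, 0.0, 0.001]
force: [0.1, -2.8, -2.5]
opening: 0.402
grip_force: 1.2
```

Request:
jog_arm([
  {"jaw":0.4, "trans":[0, -2, 0]},
  {"jaw":0.4},
])

```text
time_s: 23.93
ee_pos: [624.2, -36.9, 65.9]
ee_rot: [1.0, -0.019, 0.001, 0.002]
force: [-1.7, -9.3, -2.8]
opening: 0.4
grip_force: 4.3
```

Request:
jog_arm([
  {"jaw":0.4, "trans":[0, -2, 0]},
  {"jaw":0.4},
])

```text
time_s: 24.1
ee_pos: [624.2, -36.6, 65.9]
ee_rot: [1.0, -0.019, 0.001, 0.003]
force: [-0.5, -14.1, -3.0]
opening: 0.404
grip_force: 7.3
```

Request:
jog_arm([
  {"jaw":0.4, "trans":[0, 6, 0]},
  {"jaw":0.4, "trans":[0, 0, -20]},
  {"jaw":0.4, "trans":[0, 0, -35]},
  {"jaw":0.4, "trans":[0, 0, -40]},
  {"jaw":0.4, "trans":[-20, 0, -30]},
])

```text
time_s: 24.52
ee_pos: [605.8, -38.1, 194.5]
ee_rot: [1.0, -0.018, 0.003, -0.0]
force: [0.3, 0.5, 0.4]
opening: 0.401
grip_force: 0.0
```

Request:
jog_arm([
  {"jaw":0.4, "trans":[-40, 0, 0]},
  {"jaw":0.4, "trans":[-40, 0, 0]},
  {"jaw":0.4, "trans":[-40, 0, 0]},
  {"jaw":0.4, "trans":[-40, 0, 0]},
  {"jaw":0.4},
])

```text
time_s: 24.93
ee_pos: [438.3, -31.6, 190.2]
ee_rot: [1.0, -0.018, -0.0, -0.0]
force: [0.6, 0.5, -0.2]
opening: 0.399
grip_force: 0.0
```

Run:
```python
from h import *
im=cv2.cvtColor(capture("top"),cv2.COLOR_RGB2GRAY).astype(int);o=cv2.imread("pics/top0.png",0).astype(int)
d=cv2.GaussianBlur(np.abs(im-o).astype(np.float32),(5,5),0)
for n,(x,y) in dict(jarA=(424,123),jarB=(403,240),jarC=(274,129),oiler=(198,118),wrenchL=(298,265),wrenchR=(350,268)).items(): print(n,d[y-14:y+14,x-14:x+14].mean().round(1),d[y-14:y+14,x-14:x+14].max().round(0))
print("pocket area");print(im[145:225:4,296:385:4])
s=cv2.cvtColor(capture("scene"),cv2.COLOR_RGB2GRAY).astype(int);so=cv2.imread("pics/scene0.png",0).astype(int)
ds=cv2.GaussianBlur(np.abs(s-so).astype(np.float32),(5,5),0)
for n,(x,y) in dict(jarA=(178,218),jarB=(248,155),jarC=(358,232),oiler=(460,258),wrench=(330,170)).items(): print(n,ds[y-14:y+14,x-14:x+14].mean().round(1))
```

```text
jarA 2.2 4.0
jarB 23.2 79.0
jarC 2.4 4.0
oiler 2.6 5.0
wrenchL 28.0 95.0
wrenchR 17.8 50.0
pocket area
[[115 114 112 112 114 115 113 114 114 117 116 112 114 114 111 118 115 114
  116 116 116 115 120]
 [110 110 113 113 113 115 119 115 112 116 112 112 112  76  51  99 109 109
  111 116 114 117 116]
 [108 114 116 118 116 116 121 118 118 112 119 119  85  40 105  65 121 117
  114 117 116 122 119]
 [115 117 116 116 118 116 120 118 119 116 115 120  90  29  33  95 117 114
  116 118 117 117 119]
 [113 115 113 110 122 116 118 119 118 117 121 120 114  37  43 106 114 122
  117 119 122 118 120]
 [120 116 115 115 118 116 118 114 121 114 116 114 107  42  39 116 115 121
  119 120 120 119 121]
 [116 121 116 110 117 115 112 114  67  36  25  27  24  39  24  29  33  39
   32 112 121 120 117]
 [115 118 112 113 113 113 111  39  33  38  27  34  2
[... 557 characters left out ...]
25  14  18  12  20  11   8   8  14  13   8  14
   34 121 123 123 115]
 [118 121  56  34  27  30  27  31  31  26  32  31  30  35  29  30  31  31
   31 121 123 118 118]
 [119 123  38  28  31  31  33  31  31  34  32  31  35  27  28  33  25  34
   31 118 118 120 116]
 [117 120  45  50  41  29  26  27  29  33  29  31  33  33  32  33  29  32
   33 113 118 116 117]
 [121 116  39  42  44  31  30  35  23  27  28  33  25  29  30  28  32 108
   26 118 116 114 112]
 [120 118  75  54  60  47  48  47  40  40  37  32  27  29  24  27  30  24
   28 122 115 118 116]
 [117 116 117 115 116 119 119  94 102 111 113 115 115 116 112 117 117 116
  114 116 118 120 119]]
jarA 1.5
jarB 1.3
jarC 1.4
oiler 1.2
wrench 5.6
```

```bash
python3 -c "
from rig import manip, status, capture, camera_model
print(manip.sign_off())"
```

```text
the job is handed in; nothing more can be done
None
```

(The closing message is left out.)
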